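# Load the wire-spool station and hang up the gauges

## Task

Get the wire station ready: stand every spool on a spindle of the carriage, fully down and one to a spindle, then push the loaded carriage fully home, and after that turn the clamp knob clockwise to its stop to lock it. At any time, also hang each gauge from the rack by its window on a hook of its own on the stand, with its graduated face pointing outward, away from the crossbar. Leave the mug, the can and the carton where they are.

Things in the scene. Friction and masses are not known exactly. Their poses are not given: they have to be found in the camera images.
- station: spool station: grey base plate fixed to the bench, 200 mm (its x) by 320 mm (its y), 12 mm thick, carrying a sliding carriage and, at its right (-y) end, a clamp knob on a dark block. Origin on the bench under the middle of the carriage when that is fully home; x points away from the robot, the way the carriage goes home; z up.
- carriage (a joint): slide of the aluminium carriage (230 mm along y, 70 mm along x, its top 30 mm above the bench) along the station's x: 0 = fully home against its stop, grows as it comes out towards the robot (-x of the station), at most 0.075 m. It starts 50 to 72 mm out. It moves stiffly (about 4 N) and stays where it is left.
- post_top (a point): centre of the top of the carriage's push post, an upright black rubber post 18 mm in diameter and 60 mm tall (top 90 mm above the bench), standing on a tongue 65 mm in front of (towards -x of the station from) the row of spindles, level with the middle one. It can be pinched from above or pushed.
- clamp (a joint): clamp knob, vertical axis: 0 = slack, grows as it turns clockwise seen from above, 1.5 rad = tight against its stop. Starts at 0 to 0.2. Turns with light friction and stays. It is modelled as the knob alone: the carriage's stiffness does not change with it.
- clamp_grip (a point): on the knob's axis, 67 mm above the bench, 7 mm below the top of its grip bar: 14 mm thick, 42 mm long, standing from 44 to 74 mm above the bench on a disc 44 mm wide. The bar lies along this point's x axis, which turns with the knob; at joint value 0 it is parallel to the station's x. On the station at x = -20, y = -152 mm.
- stand: gauge stand: dark steel frame fixed to the bench, two uprights and a crossbar 170 mm long along its y, top of the crossbar 150 mm above the bench, with three flat hooks pointing out along +x. Origin on the bench under the crossbar's outer (+x) face; x = outward, z up. Outward is away from the robot.
- spindle0 (a point): foot of the right (-y) spindle, on the carriage's top surface 30 mm above the bench: upright steel pin 12 mm in diameter, 72 mm tall with a tapered tip over the last 12 mm. Spindles are 80 mm apart. Axes as the station's; it moves with the carriage.
- hook0 (a point): middle of the -y hook's flat upper side: a steel strip 14 mm wide, 4 mm thick, reaching 70 mm out from the crossbar (this point is 36 mm out) and ending in an upturned lip 4 mm thick that rises 12 mm above the strip. Hooks are 65 mm apart. Axes as the stand's.
- spindle1 (a point): foot of the middle spindle, on the carriage's top surface 30 mm above the bench: upright steel pin 12 mm in diameter, 72 mm tall with a tapered tip over the last 12 mm. Spindles are 80 mm apart. Axes as the station's; it moves with the carriage.
- hook1 (a point): middle of the middle hook's flat upper side: a steel strip 14 mm wide, 4 mm thick, reaching 70 mm out from the crossbar (this point is 36 mm out) and ending in an upturned lip 4 mm thick that rises 12 mm above the strip. Hooks are 65 mm apart. Axes as the stand's.
- spindle2 (a point): foot of the left (+y) spindle, on the carriage's top surface 30 mm above the bench: upright steel pin 12 mm in diameter, 72 mm tall with a tapered tip over the last 12 mm. Spindles are 80 mm apart. Axes as the station's; it moves with the carriage.
- hook2 (a point): middle of the +y hook's flat upper side: a steel strip 14 mm wide, 4 mm thick, reaching 70 mm out from the crossbar (this point is 36 mm out) and ending in an upturned lip 4 mm thick that rises 12 mm above the strip. Hooks are 65 mm apart. Axes as the stand's.
- spool1: full wire spool standing on end: black flanges, copper winding, 54 mm outside diameter, 60 mm tall, with a 16 mm bore right through; about 0.3 kg. Origin at the centre of its underside, z along the bore. May be absent.
- spool2: full wire spool standing on end: black flanges, copper winding, 54 mm outside diameter, 60 mm tall, with a 16 mm bore right through; about 0.3 kg. Origin at the centre of its underside, z along the bore. May be absent.
- spool3: full wire spool standing on end: black flanges, copper winding, 54 mm outside diameter, 60 mm tall, with a 16 mm bore right through; about 0.3 kg. Origin at the centre of its underside, z along the bore. May be absent.
- gauge1: gauge plate, 8 mm thick (its x), 46 wide (y), 130 tall (z), 0.12 kg, upright in a rack cell. +x face: marked, white with black graduations; other face bare aluminium. Hanging window 28 mm wide, 30 tall, solid bar 34 mm tall above it. Origin at the middle of its foot; the window's upper edge, which rests on the hook, is 96 mm above it, the top 130. May be absent.
- gauge2: gauge plate, 8 mm thick (its x), 46 wide (y), 130 tall (z), 0.12 kg, upright in a rack cell. +x face: marked, white with black graduations; other face bare aluminium. Hanging window 28 mm wide, 30 tall, solid bar 34 mm tall above it. Origin at the middle of its foot; the window's upper edge, which rests on the hook, is 96 mm above it, the top 130. May be absent.
- gauge3: gauge plate, 8 mm thick (its x), 46 wide (y), 130 tall (z), 0.12 kg, upright in a rack cell. +x face: marked, white with black graduations; other face bare aluminium. Hanging window 28 mm wide, 30 tall, solid bar 34 mm tall above it. Origin at the middle of its foot; the window's upper edge, which rests on the hook, is 96 mm above it, the top 130. May be absent.
- behind (a point): reference point in the air 100 mm behind the stand's crossbar (-x of the stand), at the hooks' height: a gauge that faces outward has this point behind its marked face.
- rack: plywood gauge rack fixed to the bench: a trough along its x, 174 mm long, 23.5 mm wide, with three cells 56 mm apart, each 50 by 11.5 mm; walls 6 mm, rim 38 mm and cell floor 6 mm above the bench. The gauges stand in it side by side, marked faces to its +y or -y. Origin on the bench under its middle.
- mug: white mug standing by, 76 mm wide, 90 mm tall; leave alone. Origin at the centre of its underside.
- can: can standing by, 66 mm wide, 110 mm tall; leave alone. Origin at the centre of its underside.
- carton: small cardboard carton standing by, 60 x 90 x 45 mm; leave alone. Origin at the centre of its underside.
Not all that is in view belongs to the job. What is shaped like the spool2 but green or purple is not meant.

How it is judged:
By the outcome, as a careful person would: the job done as asked, in the order asked, and still so for the second after the job is handed in, with the robot touching nothing.
Of spool1, spool2, spool3, gauge1, gauge2, gauge3 only 4 to 6 are there at a start; the rules pass over those that are not, and their reading is None.
At some moment in a run one of spool1, spool2, spool3 may be knocked a few centimetres aside while the robot is not near it.
It also fails if it takes over 210 s, if anything falls off the work surface, if the arm or the gripper's body presses on something with over 40 N, if the wrist force passes 120 N, or if a joint passes its speed limit or range.

## Robot

A 7-joint arm with a two-finger parallel gripper is mounted at the origin on the work surface. World frame = base frame: x ahead of the robot, y to its left, z up, the work surface at z = 0. Lengths are in m, angles in rad, forces in N, time in s.
With the tool pointing down it reaches from about 0.425 to 0.975 m from the base axis. Payload 16.7 kg.
Tool frame: the origin (TCP) lies midway between the tips of the shut fingers; the grasp point (between the pads) lies 19 mm behind it (env.grasp_offset is the distance from the TCP to the grasp point, in m); z points along the fingers, y is the direction in which the jaws open and shut (so a half turn about z gives the same grasp; the last joint's range is limited). The gripper opens to 85 mm and grips with 20 to 120 N. Pads are 22 mm wide; open, the fingers measure 114 mm over their backs; the gripper's body (76 mm by 85 mm) begins 54 mm behind the grasp point. The pads swing forward as they close: fully open they stand 13 mm farther back than shut.
Start: joints at [-1.437, 0.426, 0.074, 1.606, -0.034, 1.111, -0.067], TCP at [0.189, 0.648, 0.231] pointing down, gripper open.
Joint ranges: [-2.85, 2.85], [-0.5, 2.14], [-1.23, 1.37], [0.21, 2.46], [-1.02, 4.16], [0.16, 2.05], [-2.73, 2.73]. Speed limits (rad/s): [1.89, 1.89, 2.39, 2.39, 3.01, 3.01, 3.01].

## Interface

Orientations are given as a unit quaternion [w, x, y, z].
In Python, from workcell import env, vision, workorder, find_in, trace gives the robot as it stands. The module is installed in compiled form; this text tells all that it offers.
- The arm moves only by the tool servo_tool, never from a script. Its argument "rows" is a list of rows, each a list of 5 numbers: the opening, from -1 (shut) to 1 (fully open), then the shift along the tool's x, y, z in mm, then the turn about the tool's z in rad. A call has exactly 5 rows; each row shifts and turns the commanded pose from where the row before left it, along the tool's axes as they then stand; what a row does not reach is not made up. A row lasts 1/10 s, in which the tool goes at most 50 mm and 8.59 degrees, less where a joint would pass 70% of its speed; a pose out of reach is approached as far as the arm can. A call with a gripper value outside its range is refused whole. The fingers move at their own pace and stop on an object; "squeeze" is the grip in N (left out, the last holds). Time passes only in rows, so rows that do not move let the fingers close, or fill a call up. It gives the time, the measured TCP pose, the force and the opening at its end, in the units of the state.
- env.get_obs(): the state, without advancing time (a new reading comes with each control period).
- vision.grab_frame(name): name is "scene" or "top" or "wrist"; returns the picture (400x640x3 uint8, red, green, blue); there is no depth.
- vision.get_calibration(name): a dict with "fx", "fy", "cx", "cy" (pixels), "dist_coeffs" ([k1, k2, p1, p2, k3] as OpenCV has them; the pictures are not rectified), "extrinsics" (4x4, takes a point from world to camera coordinates). Camera axes: x right, y down, z forward; pixel columns grow to the right and rows downward; lengths in m; the calibration is good to about 2 mm. A picture is of the moment at which its call begins: read the wrist's pose just before it. get_calibration takes no time and is no camera call; for the wrist camera it gives the pose at the moment of the call.
- workorder.job_done(): hands the job in, once; it reports no verdict.
Trained networks look in the newest picture that a camera, given by its name, has taken for a name from the list of things; names that differ only in an ending like _2 or _b are one class to them, and where a whole thing is asked for, a point or a joint stands for the part that bears it (a point fixed in the world has none). Each returns a list of dicts, best first, with "score" (0 to 1); they miss things now and then, are a little off and sometimes report something else, mostly with a low value. They report only what shows in the picture. A call takes as long as a camera call. They do not tell look-alikes from the thing itself.
- find_in(camera, target): "bbox" ([left, top, right, bottom] in pixels, round what is visible of it).
- trace(camera, target): "region" (400x640 bool, what is visible of it) and "bbox" ([left, top, right, bottom] in pixels, round what is visible of it).
The state is a dict: "t": time; "joint_pos": joint angles; "joint_vel": joint speeds; "joint_torque": joint torques, N m; "ee_pos": TCP position; "ee_rot": TCP orientation; "ft_force": force on the tool from outside, world axes, zero at the start; "moment": the same for the moment, N m; "opening": finger opening in m.
Only numpy, scipy, OpenCV 4.12 (cv2) and the standard library are available. Lean on these libraries where they do the work, as an engineer would, in place of code of your own. Each camera call takes 0.05 s, during which the arm holds its last target.

## Working session

There is one attempt and no reset: what is moved stays moved. The work goes in short steps, Python scripts to look and compute and a tool call to move; the robot and the scene stay as the last step left them, time stands still between calls to the robot, and variables do not carry over. Pictures are saved under pics/ and viewed, and the job is handed in when it is done.

Besides the shell and the picture viewer there is one more tool, called by a JSON object that holds its "method" and its "body", one argument or row to a line. servo_tool: Moves the arm, as the interface text tells. Its arguments: {"type":"object","properties":{"rows":{"type":"array","items":{"type":"array","items":{"type":"number"}}},"squeeze":{"type":"number"}},"required":["rows"]}

```bash
ls; mkdir -p pics
python3 - <<'E'
from workcell import env, vision
import cv2,numpy as np
o=env.get_obs(); print(o, env.grasp_offset)
for n in ["scene","top","wrist"]:
    im=vision.grab_frame(n); cv2.imwrite(f"pics/{n}0.png",im[...,::-1])
    c=vision.get_calibration(n); print(n,{k:(np.round(v,4).tolist()) for k,v in c.items()})
E
```

```text
pics
{'t': 0.0, 'joint_pos': array([-1.43648344,  0.42674129,  0.07388961,  1.6066426 , -0.03408785,
        1.11078582, -0.06708537]), 'joint_vel': array([ 3.75242431e-05, -2.52107733e-06, -4.82191218e-04,  4.76375084e-04,
       -2.04682327e-03,  6.33313887e-04,  1.93728786e-04]), 'joint_torque': array([ 3.12393444e-03, -9.49801898e+01,  3.76277536e+00, -4.63503492e+01,
        1.95008592e-02,  1.01493645e-02,  7.98157794e-05]), 'ee_pos': array([0.18895074, 0.64757477, 0.23058986]), 'ee_rot': array([-3.07093151e-05,  1.41454368e-01,  9.89944558e-01, -6.57664483e-04]), 'ft_force': array([ 0.39920454, -0.05597704,  0.10495401]), 'moment': array([ 0.01293032, -0.02831831, -0.00357802]), 'opening': 0.08554032477516321} 0.0187
scene {'fx': 474.4361, 'fy': 474.4361, 'cx': 312.724, 'cy': 202.3902, 'dist_coeffs': [-0.0323, 0.0, 0.0, 0.0, 0.0], 'extrinsics': [[-0.7958, 0.6053, -0.0196, 0.4169], [0.329, 0.4049, -0.8531, -0.063], [-0.5084, -0.6853, -0.5214, 1.6281], [0.0, 0.0, 0.0, 1.0]]}
top {'fx': 477.5194, 'fy': 477.5194, 'cx': 312.7706, 'cy': 203.5111, 'dist_coeffs': [-0.124, 0.0, 0.0, 0.0, 0.0], 'extrinsics': [[0.0126, -0.9999, -0.0089, 0.0129], [-0.9873, -0.011, -0.1584, 0.5734], [0.1583, 0.0108, -0.9873, 1.4031], [0.0, 0.0, 0.0, 1.0]]}
wrist {'fx': 344.442, 'fy': 344.442, 'cx': 318.2245, 'cy': 198.8321, 'dist_coeffs': [-0.0375, 0.0, 0.0, 0.0, 0.0], 'extrinsics': [[0.2798, 0.96, -0.0017, -0.6741], [0.91, -0.2647, 0.3191, -0.0424], [0.3059, -0.0909, -0.9477, 0.3809], [0.0, 0.0, 0.0, 1.0]]}
```

View pics/scene0.png

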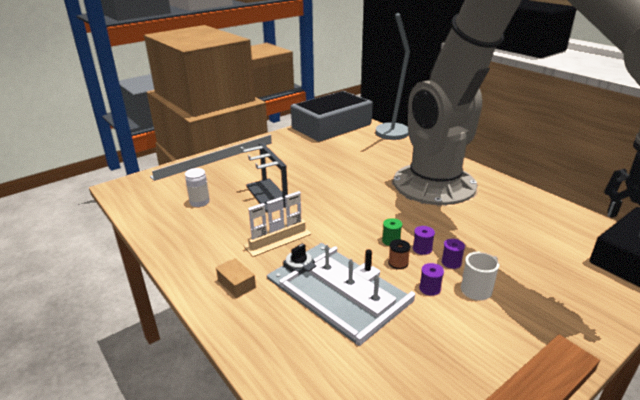

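View pics/top0.png

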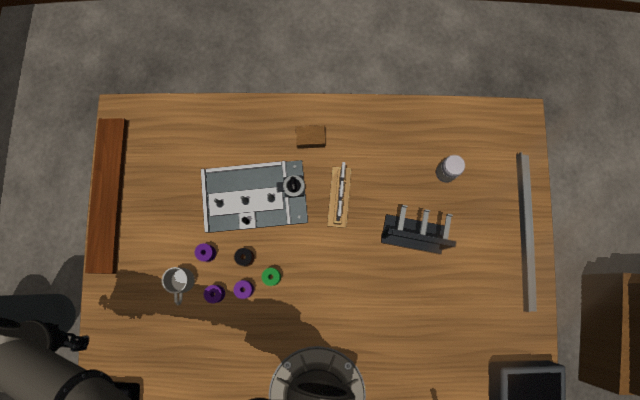

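View pics/wrist0.png

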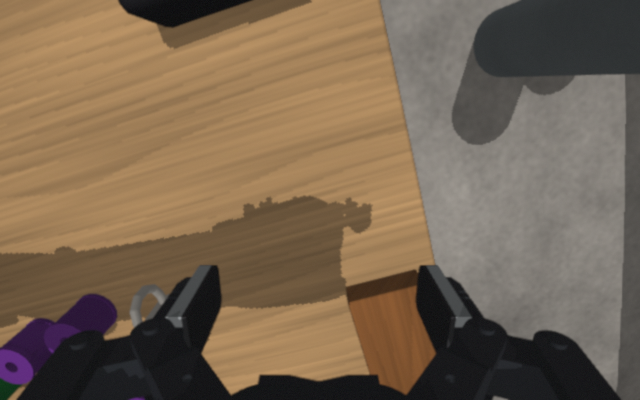

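Run:
```python
import cv2,numpy as np
a=cv2.imread("pics/scene0.png")[210:310,370:510]; b=cv2.imread("pics/top0.png")[150:310,160:360];c=cv2.imread("pics/scene0.png")[135:285,225:345]
cv2.imwrite("pics/c1.png",cv2.resize(a,None,fx=5,fy=5,interpolation=3))
cv2.imwrite("pics/c2.png",cv2.resize(b,None,fx=4,fy=3.75,interpolation=3)[:600]) if 0 else cv2.imwrite("pics/c2.png",cv2.resize(b,None,fx=3.7,fy=3.7,interpolation=3))
cv2.imwrite("pics/c3.png",cv2.resize(c,None,fx=4,fy=4,interpolation=3))
d=cv2.imread("pics/top0.png")[150:260,310:470];cv2.imwrite("pics/c4.png",cv2.resize(d,None,fx=5,fy=5,interpolation=3))
```

```text
(no output)
```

View pics/c1.png

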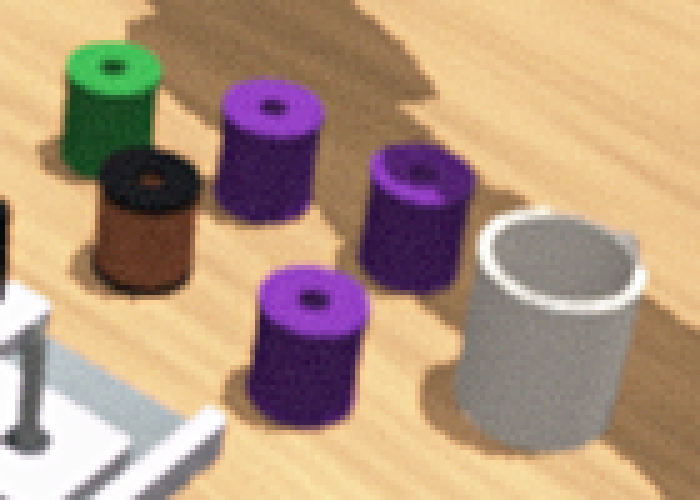

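View pics/c2.png

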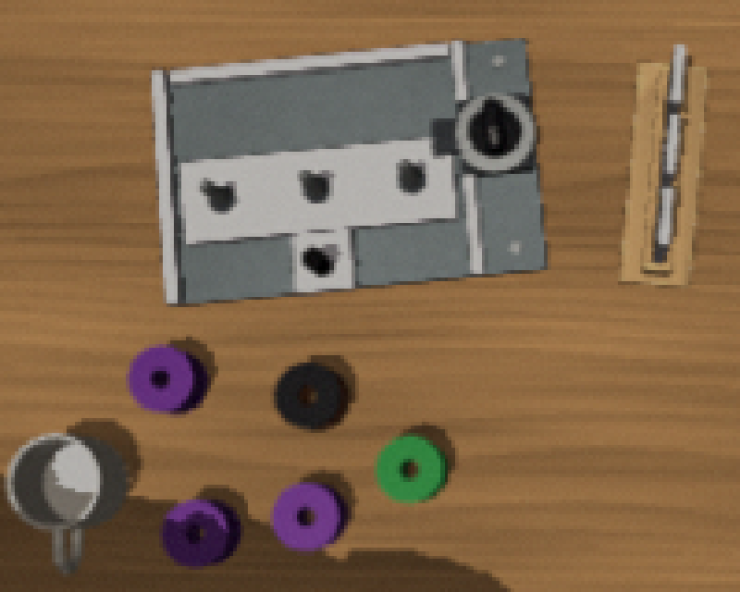

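View pics/c3.png

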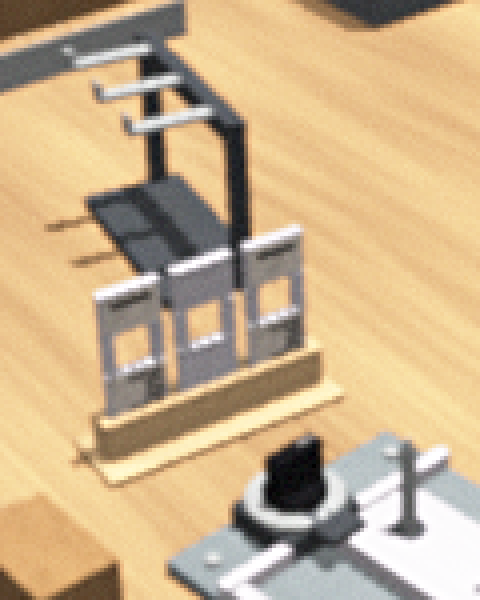

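View pics/c4.png

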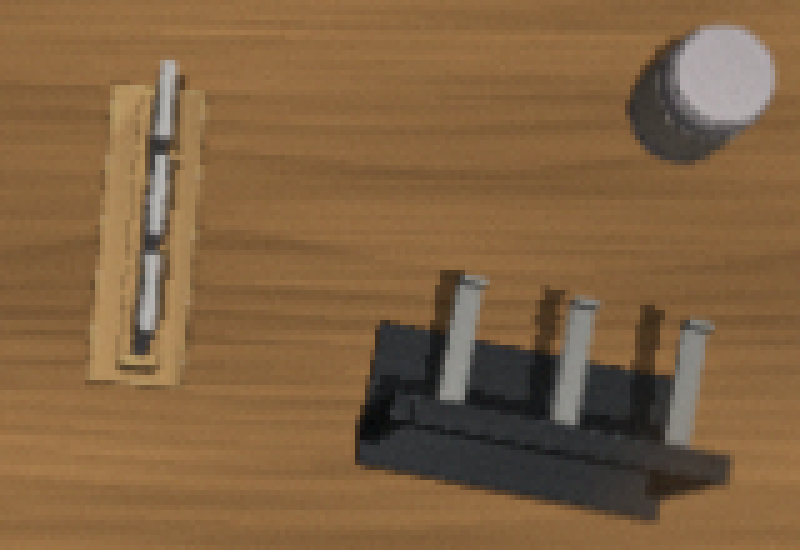

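```bash
cat > h.py <<'E'
from workcell import env, vision, workorder, find_in, trace
import cv2,numpy as np
from scipy.spatial.transform import Rotation as Rn
from scipy.optimize import least_squares
def cal(n):
    c=vision.get_calibration(n)
    return np.array([[c['fx'],0,c['cx']],[0,c['fy'],c['cy']],[0,0,1]]),np.array(c['dist_coeffs'],float),np.array(c['extrinsics'])
def proj(C,P):
    K,d,E=C; P=np.atleast_2d(np.array(P,float))
    return cv2.projectPoints(P.reshape(-1,1,3),cv2.Rodrigues(E[:3,:3])[0],E[:3,3],K,d)[0].reshape(-1,2)
def toplane(C,uv,z):
    K,d,E=C; q=cv2.undistortPoints(np.array(uv,float).reshape(-1,1,2),K,d).reshape(-1,2)
    R,t=E[:3,:3],E[:3,3]; o=-R.T@t; r=np.c_[q,np.ones(len(q))]@R
    s=(z-o[2])/r[:,2]; return o+s[:,None]*r
def fit(obs,x0):
    """obs: list of (C, uv, local pt). solve x,y,yaw"""
    def f(p):
        c,s=np.cos(p[2]),np.sin(p[2]); out=[]
        for C,uv,l in obs:
            P=[p[0]+c*l[0]-s*l[1],p[1]+s*l[0]+c*l[1],l[2]]
            out.append((proj(C,P)[0]-uv)/C[0][0,0]*500)
        return np.ravel(out)
    r=least_squares(f,x0,loss='soft_l1'); return r.x,np.round(r.fun,1).reshape(-1,2)
def w(p,l):
    c,s=np.cos(p[2]),np.sin(p[2]); return np.array([p[0]+c*l[0]-s*l[1],p[1]+s*l[0]+c*l[1],l[2]])
def tool():
    o=env.get_obs(); q=o['ee_rot']; return o, Rn.from_quat([q[1],q[2],q[3],q[0]]).as_matrix()
def go(target,jaw=None,off=None):
    """print shift in tool frame (mm) to bring TCP to target & turn so that jaw axis (tool y) is along world angle jaw (mod pi)"""
    o,R=tool(); d=np.array(target)-o['ee_pos']; s="shift mm %s"%np.round(R.T@d*1000,1)
    a=np.arctan2(R[1,1],R[0,1]); s+=" jaw now %.3f j7 %.3f"%(a,o['joint_pos'][6])
    if jaw is not None:
        t=-(jaw-a); t=(t+np.pi/2)%np.pi-np.pi/2
        s+=" turn about tool z: %.3f (alt %.3f)"%(t,t-np.sign(t)*np.pi)
    print(s," tcp",np.round(o['ee_pos'],4),"t",round(o['t'],2),"F",np.round(o['ft_force'],1),"open",round(o['opening'],4))
def shot(n,name,box=None,k=1):
    C=cal(n); im=vision.grab_frame(n); b=im[...,::-1]
    if box: b=b[box[1]:box[3],box[0]:box[2]]
    cv2.imwrite("pics/"+name,cv2.resize(b,None,fx=k,fy=k,interpolation=cv2.INTER_CUBIC)); return C,im
E
python3 - <<'E'
from h import *
C=cal("top");vision.grab_frame("top")
for n in ["spool1","station","carriage","clamp","stand","gauge1","rack","mug","can","carton"]:
    for d in find_in("top",n)[:6]:
        b=np.array(d['bbox']); print(n,round(d['score'],2),np.round(b).astype(int),np.round(toplane(C,[(b[:2]+b[2:])/2],0.0)[0],3))
px=np.array([[244,257]]);print("spool",toplane(C,px,.06))
# station plate corners from crop: /3.7 + (160,150)
cr=np.array([[152,70],[526,40],[546,268],[170,304]])/3.7+[160,150]
print(toplane(C,cr,.012))
hk=np.array([[474,284],[585,303],[697,327]])/5+[310,150]
print("lips",toplane(C,hk,.14))
rk=np.array([[112,86],[205,92],[182,384],[90,378]])/5+[310,150]
print("rack base",toplane(C,rk,0.006)); gt=np.array([[168,62],[143,330]])/5+[310,150];print(toplane(C,gt,.136))
tool_=tool();print(np.linalg.inv(cal("wrist")[2])[:3,3]-tool_[0]['ee_pos'], tool_[1])
E
```

```text
spool1 0.85 [234 246 253 270] [0.407 0.233 0.   ]
spool1 0.84 [204 281 226 307] [0.296 0.317 0.   ]
spool1 0.74 [206 185 288 236] [0.557 0.226 0.   ]
spool1 0.66 [234 280 253 298] [0.313 0.23  0.   ]
spool1 0.59 [193 243 215 264] [0.419 0.356 0.   ]
spool1 0.49 [260 267 282 286] [0.352 0.144 0.   ]
station 0.78 [203 158 307 232] [0.605 0.201 0.   ]
carriage 0.94 [211 187 286 231] [0.56  0.221 0.   ]
carriage 0.56 [201 158 308 234] [0.601 0.204 0.   ]
clamp 0.55 [287 180 302 190] [0.64  0.078 0.   ]
stand 0.7 [380 206 457 255] [ 0.5   -0.311  0.   ]
gauge1 0.64 [334 202 340 218] [ 0.561 -0.056  0.   ]
gauge1 0.61 [340 164 342 177] [ 0.687 -0.069  0.   ]
rack 0.66 [208 186 285 230] [0.564 0.228 0.   ]
rack 0.59 [324 167 348 226] [ 0.603 -0.054  0.   ]
mug 0.72 [167 266 194 304] [0.321 0.427 0.   ]
can 0.87 [439 155 466 183] [ 0.698 -0.425  0.   ]
carton 0.64 [295 126 327 149] [0.795 0.027 0.   ]
spool [[0.40791477 0.22154063 0.06      ]]
[[0.68581723 0.37587644 0.012     ]
 [0.71465513 0.05524251 0.012     ]
 [0.51926132 0.03537723 0.012     ]
 [0.48486684 0.35040766 0.012     ]]
lips [[ 0.55152044 -0.24276552  0.14      ]
 [ 0.54128059 -0.30622059  0.14      ]
 [ 0.52813938 -0.37051146  0.14      ]]
rack base [[ 0.69640536 -0.04041975  0.006     ]
 [ 0.69319597 -0.09919454  0.006     ]
 [ 0.50771723 -0.08487792  0.006     ]
 [ 0.51082872 -0.02789265  0.006     ]]
[[ 0.67981778 -0.06873404  0.136     ]
 [ 0.52372132 -0.05486525  0.136     ]]
[-0.07822089  0.02272917  0.1425687 ] [[-9.59990651e-01  2.80032050e-01 -3.68399912e-05]
 [ 2.80032051e-01  9.59990651e-01 -1.74783418e-06]
 [ 3.48765976e-05 -1.19942828e-05 -9.99999999e-01]]
```

```bash
python3 -c "
from h import *
go([.45,.20,.33],1.67)"
```

```text
shift mm [-376.  -357.   -98.7] jaw now 1.287 j7 -0.067 turn about tool z: -0.383 (alt 2.759)  tcp [0.189  0.648  0.2313] t 0.7 F [-0.2  0.2  0.3] open 0.0854
```

{"method": "servo_tool", "body": {
  "rows": [
    [1,-25,-24,-7,0],
    [1,-25,-24,-7,0],
    [1,-25,-24,-7,0],
    [1,-25,-24,-7,0],
    [1,-25,-24,-7,0]
  ]
}}

```text
t: 1.2
ee_pos: [0.276, 0.4965, 0.2667]
ee_rot: [-0.0, 0.141, 0.99, 0.0]
ft_force: [0.9, -0.2, -0.1]
opening: 0.0854
```

{"method": "servo_tool", "body": {
  "rows": [
    [1,-25,-24,-7,0],
    [1,-25,-24,-7,0],
    [1,-25,-24,-7,0],
    [1,-25,-24,-7,0],
    [1,-25,-24,-7,0]
  ]
}}

```text
t: 1.7
ee_pos: [0.3624, 0.3462, 0.3018]
ee_rot: [0.0, 0.141, 0.99, 0.0]
ft_force: [-0.1, 0.3, 0.0]
opening: 0.0851
```

{"method": "servo_tool", "body": {
  "rows": [
    [1,-25,-24,-7,0],
    [1,-25,-24,-7,0],
    [1,-25,-24,-7,0],
    [1,-25,-24,-7,0],
    [1,-25,-24,-7,0]
  ]
}}

```text
t: 2.2
ee_pos: [0.4487, 0.1959, 0.3369]
ee_rot: [0.0, 0.141, 0.99, 0.0]
ft_force: [0.3, 0.2, 0.2]
opening: 0.0855
```

{"method": "servo_tool", "body": {
  "rows": [
    [1,0,0,0,-0.1],
    [1,0,0,0,-0.1],
    [1,0,0,0,-0.1],
    [1,0,0,0,-0.083],
    [1,0,0,0,0]
  ]
}}

```text
t: 2.7
ee_pos: [0.4482, 0.1973, 0.3364]
ee_rot: [0.0, -0.05, 0.999, 0.0]
ft_force: [-0.5, -0.7, 0.1]
opening: 0.0853
```

```bash
python3 -c "
from h import *
shot('wrist','w1.png')
go([.45,.20,.33],1.67)"
```

```text
shift mm [-2.1  2.5  6.4] jaw now 1.668 j7 1.134 turn about tool z: -0.002 (alt 3.140)  tcp [0.4482 0.1973 0.3364] t 2.75 F [-0.6  0.1 -0.8] open 0.0851
```

View pics/w1.png

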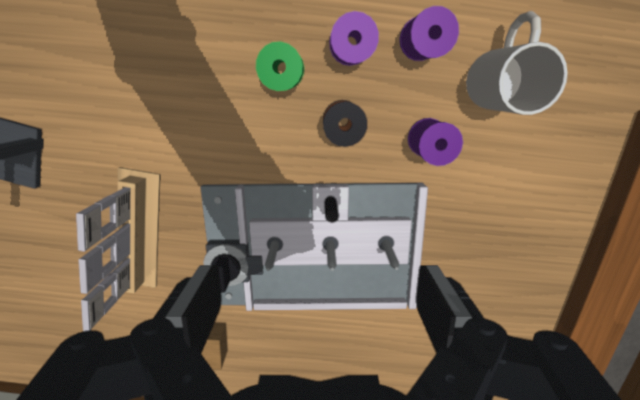

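Run:
```python
import cv2
a=cv2.imread("pics/w1.png"); cv2.imwrite("pics/w1a.png",cv2.resize(a[170:320,195:435],None,fx=3.33,fy=3.33,interpolation=2))
cv2.imwrite("pics/w1b.png",cv2.resize(a[160:340,60:170],None,fx=3.33,fy=3.33,interpolation=2))
cv2.imwrite("pics/w1c.png",cv2.resize(a[85:165,305:385],None,fx=5,fy=5,interpolation=2))
```

```text
(no output)
```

View pics/w1a.png

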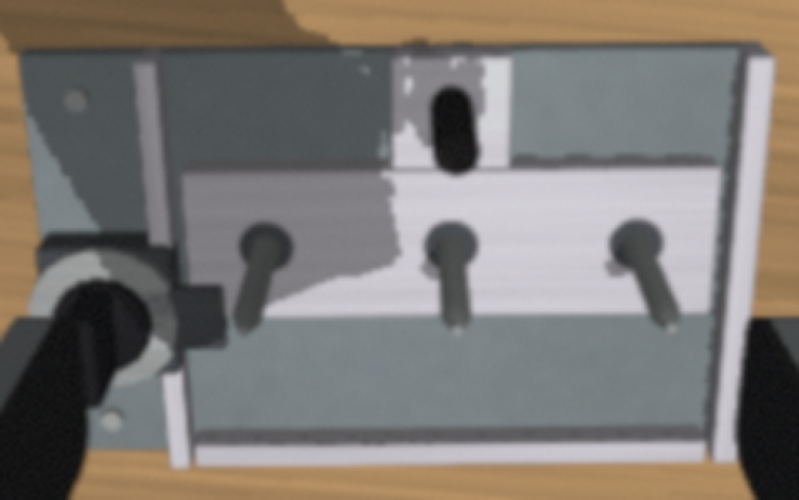

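View pics/w1b.png

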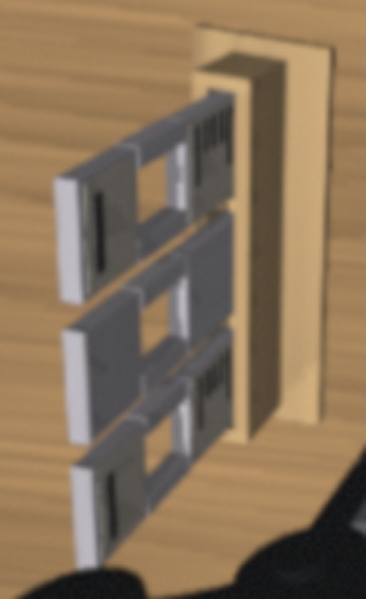

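View pics/w1c.png

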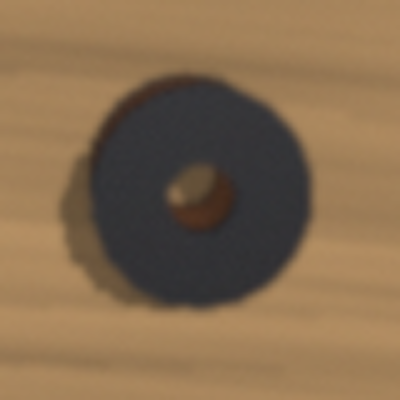

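Run:
```python
from h import *
C=cal("wrist")
f=lambda a:np.array(a)/3.33+[195,170]
pts=[((266,247),'s',0,-.08,.034),((452,247),'s',0,0,.034),((637,244),'s',0,.08,.034),((243,326),'s',0,-.08,.102),((457,326),'s',0,0,.102),((670,325),'s',0,.08,.102),((457,154),'s',-.065,0,.09),((102,312),'k',-.02,-.152,.044)]
def F(p):
    out=[]
    for uv,k,x,y,z in pts:
        xx=x-(p[3] if k=='s' else 0)
        out.append(proj(C,w(p,[xx,y,z]))[0]-f(uv))
    return np.ravel(out)
r=least_squares(F,[.63,.2,.1,.06],loss='soft_l1'); print(np.round(r.x,4)); print(np.round(r.fun.reshape(-1,2),1))
np.save("station.npy",r.x)
for y in(-.08,0,.08): print("sp",w(r.x,[-r.x[3],y,.03]))
print("knob",w(r.x,[-.02,-.152,.067]))
s=toplane(C,[(345.4,123.6)],.06)[0]; print("spool",s)
# top-cam crosscheck spool
go([s[0],s[1],.0],r.x[2]+np.pi/2)
print(toplane(cal("top"),[(244.5,256.5)],.06))
```

```text
[0.6273 0.2323 0.1048 0.0457]
[[-0.3  0. ]
 [-0.1 -0.3]
 [ 0.3  0.2]
 [ 0.   0.5]
 [ 0.2  0.2]
 [ 0.6 -0. ]
 [ 0.1 -0.5]
 [-1.3  0.1]]
sp [0.59016507 0.14791427 0.03      ]
sp [0.58179922 0.22747565 0.03      ]
sp [0.57343337 0.30703703 0.03      ]
knob [0.62330222 0.0790017  0.067     ]
spool [0.40955829 0.22561812 0.06      ]
shift mm [ 35.7  31.9 336.4] jaw now 1.668 j7 1.134 turn about tool z: -0.007 (alt 3.134)  tcp [0.4482 0.1973 0.3364] t 2.75 F [-0.6  0.1 -0.8] open 0.0851
[[0.40941902 0.2200942  0.06      ]]
```

{"method": "servo_tool", "body": {
  "rows": [
    [1,12,10.6,0,0],
    [1,12,10.6,0,-0.005],
    [1,11.7,10.7,30,0],
    [1,0,0,45,0],
    [1,0,0,45,0]
  ]
}}

```text
t: 3.25
ee_pos: [0.4093, 0.226, 0.2156]
ee_rot: [0.001, -0.051, 0.999, 0.001]
ft_force: [-0.2, 0.8, -0.3]
opening: 0.0856
```

{"method": "servo_tool", "body": {
  "rows": [
    [1,0,0,30,0],
    [1,0,0,30,0],
    [1,0,0,20,0],
    [1,0,0,10,0],
    [1,0,0,0,0]
  ]
}}

```text
t: 3.75
ee_pos: [0.4091, 0.2252, 0.1256]
ee_rot: [-0.001, -0.051, 0.999, -0.001]
ft_force: [-0.3, 1.0, 0.6]
opening: 0.0854
```

```bash
python3 -c "
from h import *
shot('wrist','w2.png')
go([.4096,.2256,.018],1.6756)"
```

```text
shift mm [-1.000e-01  2.000e-01  1.085e+02] jaw now 1.674 j7 1.142 turn about tool z: -0.002 (alt 3.140)  tcp [0.4096 0.2255 0.1265] t 3.8 F [-0.2 -0.4  0.2] open 0.0853
```

View pics/w2.png

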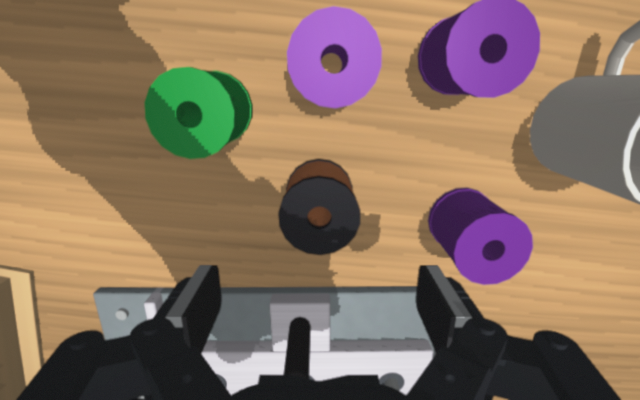

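{"method": "servo_tool", "body": {
  "rows": [
    [1,0,0,30,0],
    [1,0,0,30,0],
    [1,0,0,25,0],
    [1,0,0,18,0],
    [1,0,0,5.5,0]
  ]
}}

```text
t: 4.3
ee_pos: [0.4095, 0.2256, 0.0174]
ee_rot: [-0.0, -0.052, 0.999, -0.0]
ft_force: [1.8, -0.2, 0.6]
opening: 0.0852
```

{"method": "servo_tool", "body": {
  "rows": [
    [-1,0,0,0,0],
    [-1,0,0,0,0],
    [-1,0,0,0,0],
    [-1,0,0,0,0],
    [-1,0,0,0,0]
  ],
  "squeeze": 40
}}

```text
t: 4.8
ee_pos: [0.4102, 0.226, 0.0193]
ee_rot: [0.001, -0.052, 0.999, 0.001]
ft_force: [-1.2, -1.2, 8.3]
opening: 0.0539
```

{"method": "servo_tool", "body": {
  "rows": [
    [-1,0,0,0,0],
    [-1,0,0,0,0],
    [-1,0,0,0,0],
    [-1,0,0,-15,0],
    [-1,0,0,-30,0]
  ]
}}

```text
t: 5.3
ee_pos: [0.4088, 0.225, 0.0631]
ee_rot: [-0.001, -0.052, 0.999, -0.001]
ft_force: [1.0, 0.5, -1.3]
opening: 0.0539
```

{"method": "servo_tool", "body": {
  "rows": [
    [-1,0,0,-30,0],
    [-1,0,0,-30,0],
    [-1,0,0,-20,0],
    [-1,0,0,0,0],
    [-1,0,0,0,0]
  ]
}}

```text
t: 5.8
ee_pos: [0.4095, 0.2258, 0.1434]
ee_rot: [0.001, -0.052, 0.999, 0.001]
ft_force: [-1.3, -0.8, -3.0]
opening: 0.0539
```

```bash
python3 -c "
from h import *
shot('wrist','w3.png')
go([.5734,.3070,.14],1.6756)"
```

```text
shift mm [-171.8   64.     2.7] jaw now 1.675 j7 1.134 turn about tool z: -0.001 (alt 3.141)  tcp [0.4092 0.2255 0.1427] t 5.85 F [-0.4  1.1 -2.3] open 0.0537
```

View pics/w3.png

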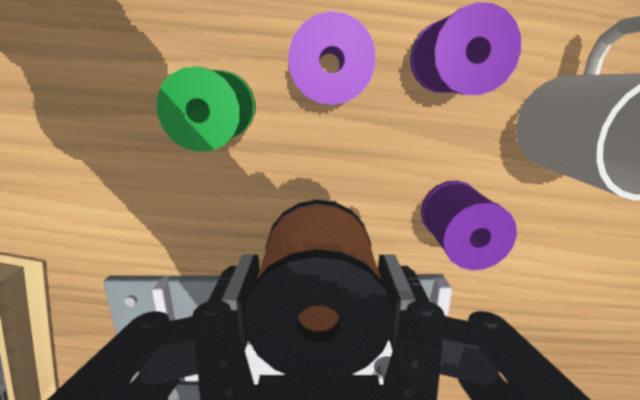

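```bash
python3 -c "
from h import *
C=cal('wrist'); o,R=tool()
for z in (.18,.185): print(R.T@(toplane(C,[(318.5,320)],z)[0]-o['ee_pos'])*1000)"
```

```text
[ -0.87262126  -0.20714408 -37.30999257]
[  3.04051746  -0.2072396  -42.31011034]
```

{"method": "servo_tool", "body": {
  "rows": [
    [-1,-22,8,0,0],
    [-1,-30,12,0,0],
    [-1,-30,12,0,0],
    [-1,-30,10,0,0],
    [-1,-25,10,0,0]
  ]
}}

```text
t: 6.35
ee_pos: [0.5412, 0.2915, 0.1412]
ee_rot: [-0.001, -0.052, 0.999, -0.001]
ft_force: [1.5, 0.6, -2.3]
opening: 0.054
```

{"method": "servo_tool", "body": {
  "rows": [
    [-1,-20,7,0,0],
    [-1,-14.8,5,0,0],
    [-1,0,0,0,0],
    [-1,0,0,0,0],
    [-1,0,0,0,0]
  ]
}}

```text
t: 6.85
ee_pos: [0.5728, 0.3065, 0.142]
ee_rot: [-0.001, -0.052, 0.999, -0.0]
ft_force: [-0.3, 0.3, -2.6]
opening: 0.0541
```

```bash
python3 -c "
from h import *
shot('wrist','w4.png'); shot('scene','s4.png',[300,200,460,320],4)
go([.5734,.3070,.14],1.6756)"
```

```text
shift mm [-0.4  0.2  2.6] jaw now 1.675 j7 1.252 turn about tool z: -0.001 (alt 3.141)  tcp [0.5731 0.3067 0.1426] t 6.95 F [-1.   0.8 -2.3] open 0.0536
```

View pics/w4.png

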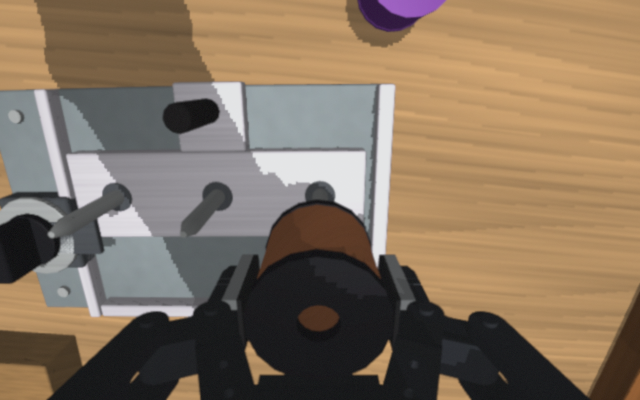

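View pics/s4.png

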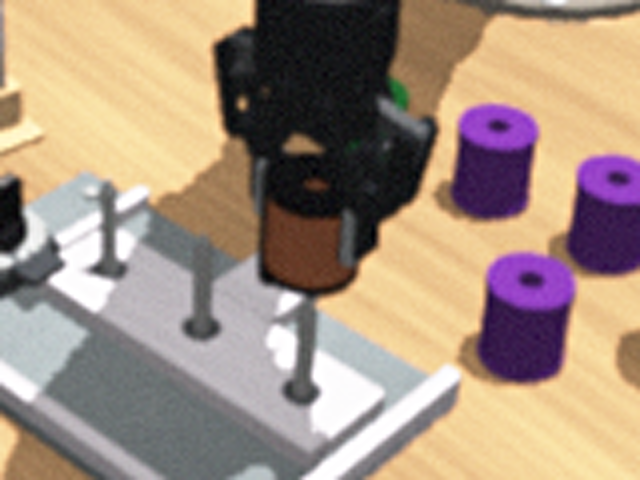

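```bash
python3 -c "
from h import *
S=np.load('station.npy');q=S[3]
C=cal('wrist');CS=cal('scene')
for y in(-.08,0,.08): print(y,proj(C,[w(S,[-q,y,.034]),w(S,[-q,y,.102])]).round(1).tolist(), (4*(proj(CS,[w(S,[-q,y,.034]),w(S,[-q,y,.102])])-[300,200])).round(0).tolist())
print('post',proj(C,[w(S,[-q-.065,0,.03]),w(S,[-q-.065,0,.09])]).round(1).tolist(), (4*(proj(CS,[w(S,[-q-.065,0,.09])])-[300,200])).round())
print('bore', proj(C,[[.5731,.3067,.1426+.042]]), (4*(proj(CS,[[.5731,.3067,.1426+.042],[.5731,.3067,.1426-.018]])-[300,200])).round())
"
python3 - <<'E'
import cv2
a=cv2.imread("pics/w4.png"); cv2.imwrite("pics/w4a.png",cv2.resize(a[140:260,30:340],None,fx=2.58,fy=2.58,interpolation=2))
E
```

```text
-0.08 [[113.6, 195.8], [50.4, 231.2]] [[108.0, 264.0], [107.0, 178.0]]
0 [[215.3, 195.8], [182.4, 231.9]] [[200.0, 323.0], [202.0, 235.0]]
0.08 [[319.2, 195.8], [319.4, 232.1]] [[300.0, 387.0], [306.0, 297.0]]
post [[208.6, 108.6], [176.1, 116.1]] [[274. 204.]]
bore [[318.94365781 326.53349359]] [[314. 179.]
 [308. 266.]]
```

View pics/w4a.png

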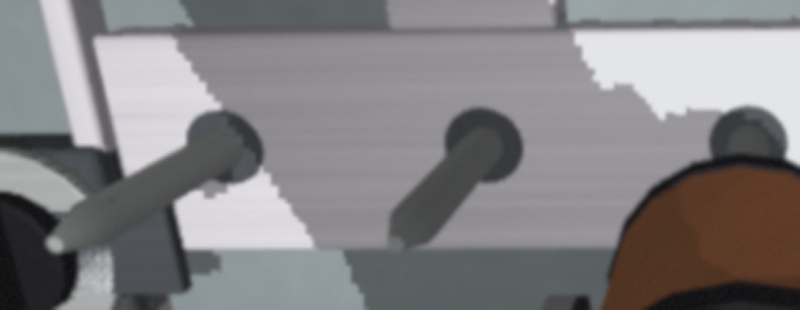

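```bash
cat > r.py <<'E'
from h import *
C=cal('wrist');CS=cal('scene')
pts=[((117.2,197),0,-.08,.034),((51.3,234.2),0,-.08,.102),((217.6,196.2),0,0,.034),((184.3,234.2),0,0,.102),((320,196.2),0,.08,.034),((177.5,118),-.065,0,.09)]
S=np.load('station.npy')
r,e=fit([(C,np.array(a),(x,y,z)) for a,x,y,z in pts],[.58,.23,.1]);print(r,e.tolist());print('sp2',w(r,[0,.08,.03]), 'old',w(S,[-S[3],.08,.03]))
o,R=tool()
print('bore',toplane(C,[(318.5,319.5)],o['ee_pos'][2]+.0407)[0], o['ee_pos'])
# scene silhouettes of spool bottom rim
a=np.linspace(0,2*np.pi,60)
for P in ([.5731,.3067],): 
    rim=proj(CS,np.c_[P[0]+.027*np.cos(a),P[1]+.027*np.sin(a),0*a+.1426-.0193]); c=4*(rim-[300,200]);print(c.min(0),c.max(0))
    rim=proj(CS,np.c_[P[0]+.008*np.cos(a),P[1]+.008*np.sin(a),0*a+.1426+.0407]); c=4*(rim-[300,200]);print(c.min(0),c.max(0))
E
python3 r.py
python3 - <<'E'
import cv2
a=cv2.imread("pics/s4.png"); cv2.imwrite("pics/s4a.png",cv2.resize(a[130:330,200:400],None,fx=3,fy=3,interpolation=2))
E
```

```text
[0.58269399 0.2286401  0.11149411] [[-2.7, 1.0], [2.1, -0.8], [-1.2, 1.2], [0.1, -1.1], [0.8, 0.2], [-0.2, -0.0]]
sp2 [0.57379293 0.30814338 0.03      ] old [0.57343337 0.30703703 0.03      ]
bore [0.57111785 0.30633316 0.18331962] [0.57305937 0.30671626 0.14261962]
[259.52898386 237.53213796] [356.53662355 298.90094768]
[298.83826796 172.59869862] [328.46046708 190.20534693]
```

View pics/s4a.png

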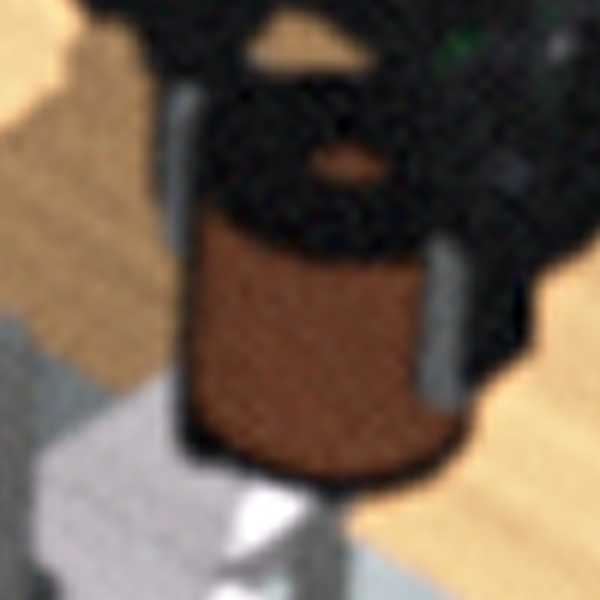

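{"method": "servo_tool", "body": {
  "rows": [
    [-1,-1.1,1.2,0,0],
    [-1,0,0,15,0],
    [-1,0,0,8,0],
    [-1,0,0,4,0],
    [-1,0,0,4,0]
  ]
}}

```text
t: 7.45
ee_pos: [0.5744, 0.3081, 0.111]
ee_rot: [-0.0, -0.052, 0.999, -0.0]
ft_force: [-0.3, -0.3, -2.5]
opening: 0.0539
```

{"method": "servo_tool", "body": {
  "rows": [
    [-1,0,0,3,0],
    [-1,0,0,3,0],
    [-1,0,0,2,0],
    [-1,0,0,0,0],
    [-1,0,0,0,0]
  ]
}}

```text
t: 7.95
ee_pos: [0.5747, 0.3083, 0.1039]
ee_rot: [0.0, -0.052, 0.999, 0.0]
ft_force: [-0.0, -0.5, -2.6]
opening: 0.0539
```

```bash
python3 -c "
from h import *
shot('wrist','w5.png'); shot('scene','s5.png',[340,210,420,320],5)
go([.5734,.3070,.14],1.6756)"
```

```text
shift mm [  1.5  -1.2 -36. ] jaw now 1.675 j7 1.266 turn about tool z: -0.001 (alt 3.141)  tcp [0.5748 0.3084 0.104 ] t 8.05 F [-0.3 -0.2 -2.2] open 0.054
```

View pics/s5.png

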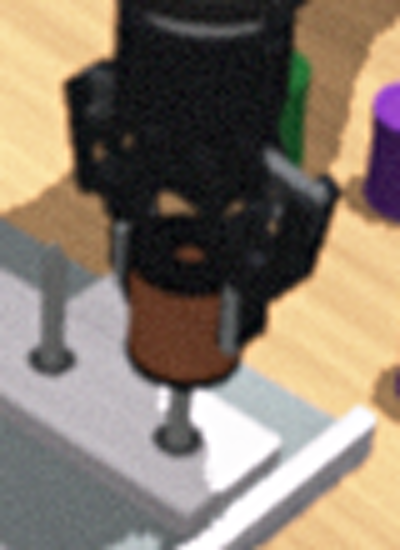

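View pics/w5.png

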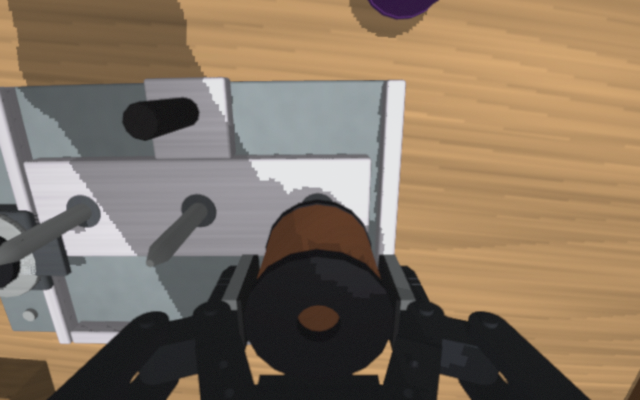

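{"method": "servo_tool", "body": {
  "rows": [
    [-1,0,0,8,0],
    [-1,0,0,8,0],
    [-1,0,0,8,0],
    [-1,0,0,6,0],
    [-1,0,0,0,0]
  ]
}}

```text
t: 8.55
ee_pos: [0.574, 0.3079, 0.0725]
ee_rot: [-0.001, -0.052, 0.999, -0.001]
ft_force: [0.4, -0.2, -2.5]
opening: 0.0541
```

{"method": "servo_tool", "body": {
  "rows": [
    [-1,0,0,8,0],
    [-1,0,0,8,0],
    [-1,0,0,4,0],
    [-1,0,0,2,0],
    [-1,0,0,0,0]
  ]
}}

```text
t: 9.05
ee_pos: [0.5745, 0.3082, 0.0515]
ee_rot: [-0.0, -0.052, 0.999, -0.0]
ft_force: [0.3, 0.4, -1.9]
opening: 0.0538
```

```bash
python3 -c "
from h import *
shot('wrist','w6.png'); shot('scene','s6.png',[340,210,420,320],5)
go([.5734,.3070,.0493],1.6756)"
```

```text
shift mm [ 1.5 -1.2  2.6] jaw now 1.675 j7 1.286 turn about tool z: -0.001 (alt 3.141)  tcp [0.5748 0.3083 0.0519] t 9.15 F [-0.3 -0.1 -1.9] open 0.0536
```

View pics/s6.png

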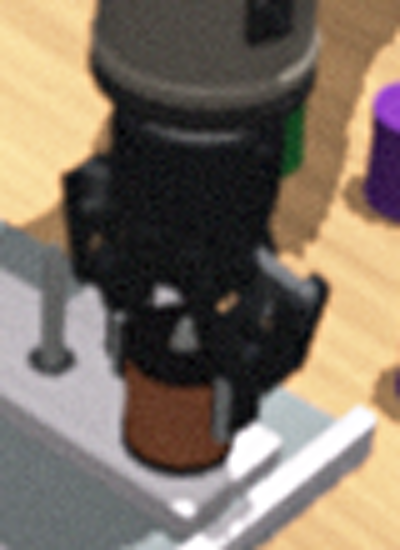

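View pics/w6.png

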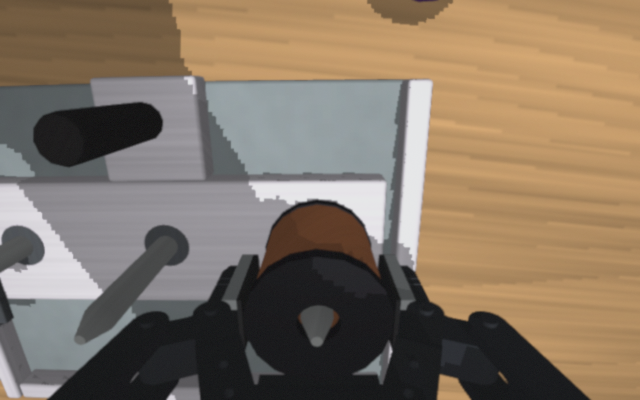

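{"method": "servo_tool", "body": {
  "rows": [
    [-1,0,0,1.5,0],
    [-1,0,0,1,0],
    [-1,0,0,0.5,0],
    [-1,0,0,0,0],
    [-1,0,0,0,0]
  ]
}}

```text
t: 9.65
ee_pos: [0.5748, 0.3084, 0.0494]
ee_rot: [0.0, -0.052, 0.999, 0.0]
ft_force: [-2.5, -1.7, 5.9]
opening: 0.0543
```

{"method": "servo_tool", "body": {
  "rows": [
    [1,0,0,0,0],
    [1,0,0,0,0],
    [1,0,0,0,0],
    [1,0,0,0,0],
    [1,0,0,0,0]
  ]
}}

```text
t: 10.15
ee_pos: [0.5746, 0.3083, 0.0488]
ee_rot: [-0.0, -0.052, 0.999, -0.0]
ft_force: [-0.3, 0.1, 0.2]
opening: 0.0855
```

{"method": "servo_tool", "body": {
  "rows": [
    [1,0,0,-10,0],
    [1,0,0,-25,0],
    [1,0,0,-30,0],
    [1,0,0,-30,0],
    [1,0,0,-10,0]
  ]
}}

```text
t: 10.65
ee_pos: [0.576, 0.3088, 0.1577]
ee_rot: [0.002, -0.052, 0.999, 0.001]
ft_force: [0.0, 0.4, -0.2]
opening: 0.0853
```

```bash
python3 -c "
from h import *
shot('wrist','w7.png'); shot('scene','s7.png',[290,200,430,330],5)
S=np.load('station.npy')
p=w(S,[-.065-S[3]-.05,0,.06]);print(p); go(p,1.6756)"
```

```text
[0.46742974 0.21544974 0.06      ]
shift mm [117.4 -81.7  95.5] jaw now 1.675 j7 1.247 turn about tool z: -0.001 (alt 3.141)  tcp [0.5754 0.3088 0.156 ] t 10.75 F [ 0.6  0.4 -0.7] open 0.0854
```

View pics/s7.png

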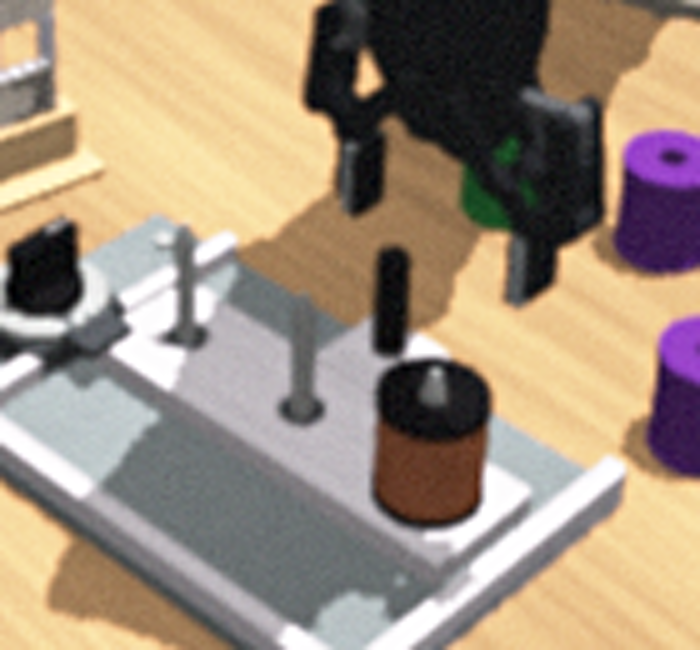

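View pics/w7.png

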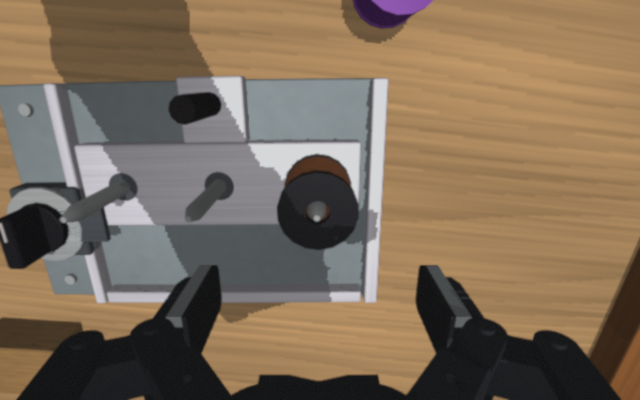

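{"method": "servo_tool", "body": {
  "rows": [
    [-1,30,-20,0,0],
    [-1,30,-20,0,0],
    [-1,30,-20,0,0],
    [-1,27.4,-21.7,0,0],
    [-1,0,0,40,0]
  ]
}}

```text
t: 11.25
ee_pos: [0.4657, 0.2132, 0.1167]
ee_rot: [0.002, -0.051, 0.999, 0.002]
ft_force: [0.9, 1.2, -0.8]
opening: 0.0122
```

{"method": "servo_tool", "body": {
  "rows": [
    [-1,0,0,40,0],
    [-1,0,0,20.5,0],
    [-1,0,0,0,0],
    [-1,-12,0,0,0],
    [-1,-10,0,0,0]
  ]
}}

```text
t: 11.75
ee_pos: [0.4899, 0.2176, 0.0544]
ee_rot: [0.001, -0.052, 0.999, 0.0]
ft_force: [-0.4, 0.6, -0.7]
opening: 0.0005
```

{"method": "servo_tool", "body": {
  "rows": [
    [-1,-10,0,0,0],
    [-1,-10,0,0,0],
    [-1,-10,0,0,0],
    [-1,-10,0,0,0],
    [-1,-5,0,0,0]
  ]
}}

```text
t: 12.25
ee_pos: [0.5341, 0.2221, 0.0539]
ee_rot: [0.0, -0.052, 0.999, 0.0]
ft_force: [-4.7, 0.3, 3.2]
opening: 0.0001
```

```bash
python3 -c "
from h import *
shot('wrist','w8.png'); shot('scene','s8.png',[290,200,430,330],5)
S=np.load('station.npy')
p=w(S,[-.065-.02,0,.055]);print(p); go(p,1.6756)"
```

```text
[0.54276348 0.22337106 0.055     ]
shift mm [-8.7  0.6 -1.3] jaw now 1.675 j7 1.380 turn about tool z: -0.001 (alt 3.141)  tcp [0.5342 0.2219 0.0537] t 12.35 F [-0.6  0.2 -0.5] open -0.0002
```

View pics/w8.png

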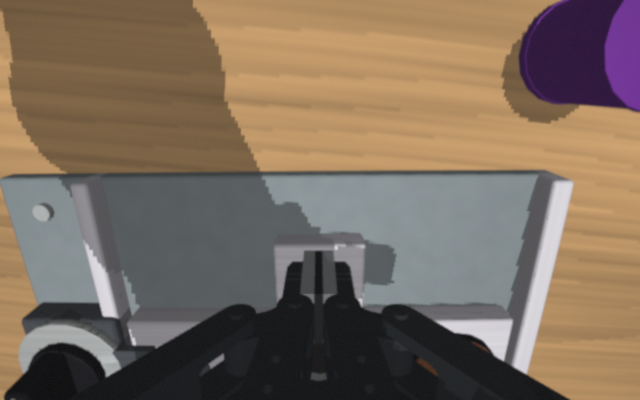

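{"method": "servo_tool", "body": {
  "rows": [
    [-1,-4,0,0,0],
    [-1,-4,0,0,0],
    [-1,-2,0,0,0],
    [-1,0,0,0,0],
    [-1,0,0,0,0]
  ]
}}

```text
t: 12.85
ee_pos: [0.5433, 0.2228, 0.0533]
ee_rot: [0.0, -0.052, 0.999, 0.0]
ft_force: [-0.1, -0.8, -0.6]
opening: -0.0001
```

{"method": "servo_tool", "body": {
  "rows": [
    [-1,-1,0,0,0],
    [-1,-1,0,0,0],
    [-1,-1,0,0,0],
    [-1,0,0,0,0],
    [-1,0,0,0,0]
  ]
}}

```text
t: 13.35
ee_pos: [0.546, 0.2232, 0.0533]
ee_rot: [0.0, -0.052, 0.999, -0.0]
ft_force: [-2.1, 0.2, 1.3]
opening: 0.0001
```

{"method": "servo_tool", "body": {
  "rows": [
    [-1,-1,0,0,0],
    [-1,-1,0,0,0],
    [-1,-1,0,0,0],
    [-1,0,0,0,0],
    [-1,0,0,0,0]
  ]
}}

```text
t: 13.85
ee_pos: [0.5491, 0.2235, 0.0533]
ee_rot: [0.0, -0.052, 0.999, 0.0]
ft_force: [-1.4, 0.4, 0.6]
opening: 0.0
```

{"method": "servo_tool", "body": {
  "rows": [
    [-1,-1,0,0,0],
    [-1,-1,0,0,0],
    [-1,-1,0,0,0],
    [-1,0,0,0,0],
    [-1,0,0,0,0]
  ]
}}

```text
t: 14.35
ee_pos: [0.5499, 0.2236, 0.053]
ee_rot: [-0.002, -0.052, 0.999, -0.0]
ft_force: [-15.4, -1.1, 9.6]
opening: -0.0003
```

{"method": "servo_tool", "body": {
  "rows": [
    [-1,-1,0,0,0],
    [-1,-1,0,0,0],
    [-1,-1,0,0,0],
    [-1,0,0,0,0],
    [-1,0,0,0,0]
  ]
}}

```text
t: 14.85
ee_pos: [0.55, 0.2237, 0.0523]
ee_rot: [-0.005, -0.053, 0.999, -0.001]
ft_force: [-31.3, -2.3, 17.4]
opening: 0.0002
```

```bash
python3 -c "
from h import *
shot('wrist','w9.png'); shot('scene','s9.png',[250,200,430,350],4)
S=np.load('station.npy')
p=w(S,[-.065-.02,0,.055]);print(p); go(p,1.6756)"
```

```text
[0.54276348 0.22337106 0.055     ]
shift mm [ 7.2  0.4 -2.7] jaw now 1.676 j7 1.395 turn about tool z: 0.000 (alt -3.141)  tcp [0.55   0.2237 0.0523] t 14.95 F [-32.4  -1.6  18.1] open -0.0001
```

View pics/s9.png

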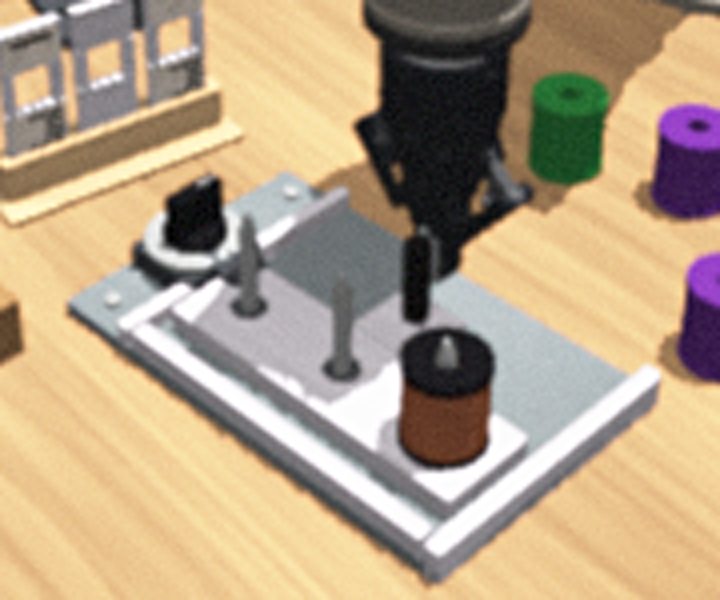

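{"method": "servo_tool", "body": {
  "rows": [
    [-1,8,0,0,0],
    [-1,12,0,0,0],
    [-1,20,0,0,0],
    [-1,15,0,-30,0],
    [-1,0,0,-45,0]
  ]
}}

```text
t: 15.45
ee_pos: [0.4971, 0.2174, 0.1272]
ee_rot: [-0.002, -0.052, 0.999, -0.001]
ft_force: [0.4, 0.7, 0.1]
opening: -0.0
```

{"method": "servo_tool", "body": {
  "rows": [
    [-1,0,-12,-45,0],
    [-1,-15,-25,-45,0],
    [1,-15,-25,-45,0],
    [1,0,-12,-30,0],
    [1,0,0,0,0]
  ]
}}

```text
t: 15.95
ee_pos: [0.5376, 0.1492, 0.2916]
ee_rot: [0.003, -0.05, 0.999, 0.001]
ft_force: [0.1, 0.5, -0.8]
opening: 0.0436
```

```bash
python3 -c "
from h import *
C,im=shot('wrist','w10.png'); cv2.imwrite('pics/w10a.png',cv2.resize(im[120:330,150:450,::-1],None,fx=2.66,fy=2.66,interpolation=2)); np.savez('C10.npz',*C)
go([.55,.2,.3],1.6756)"
```

```text
shift mm [-18.7  48.  -10.7] jaw now 1.673 j7 1.374 turn about tool z: -0.003 (alt 3.139)  tcp [0.5363 0.1503 0.2892] t 16.0 F [ 0.3  0.5 -0.4] open 0.0507
```

View pics/w10.png

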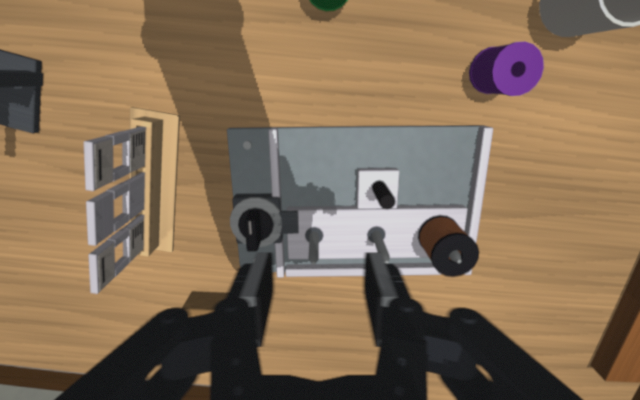

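```bash
python3 -c "
import cv2
a=cv2.imread('pics/w10.png')
cv2.imwrite('pics/w10a.png',cv2.resize(a[110:290,215:495],None,fx=2.85,fy=2.85,interpolation=2)); cv2.imwrite('pics/w10b.png',cv2.resize(a[95:305,75:195],None,fx=2.85,fy=2.85,interpolation=2))"
```

```text
(no output)
```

View pics/w10a.png

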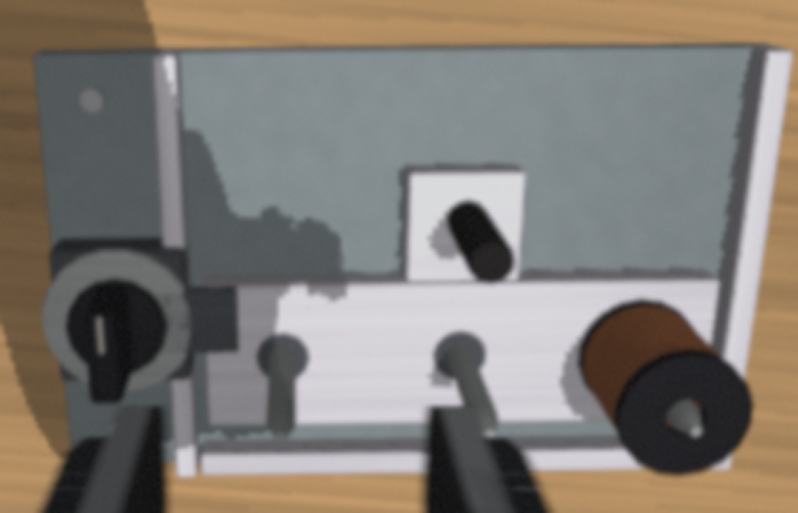

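View pics/w10b.png

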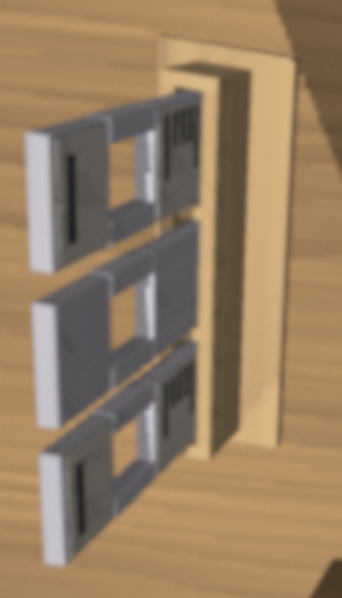

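```bash
cat > r2.py <<'E'
from h import *
z=np.load('C10.npz');C=(z['arr_0'],z['arr_1'],z['arr_2'])
f=lambda a:np.array(a)/2.85+[215,110]
pts=[((283,357),'s',0,-.08,.033),((460,356),'s',0,0,.033),((279,428),'s',0,-.08,.102),((698,432),'s',0,.08,.102),((490,260),'s',-.065,0,.09),((118,320),'k',-.02,-.152,.044)]
def F(p):
    out=[]
    for uv,k,x,y,z in pts:
        out.append(proj(C,w(p,[x-(p[3] if k=='s' else 0),y,z]))[0]-f(uv))
    return np.ravel(out)
r=least_squares(F,[.63,.2,.1,.0],loss='soft_l1'); print(np.round(r.x,4)); print(np.round(r.fun.reshape(-1,2),1))
np.save('station2.npy',r.x)
print(w(r.x,[-.02,-.152,.067]))
go(w(r.x,[-.02,-.152,.050]),r.x[2]+np.pi/2)
E
python3 r2.py
```

```text
[ 0.6318  0.2337  0.0993 -0.0015]
[[-0.3 -0.6]
 [ 0.2 -0.3]
 [ 0.4  1.3]
 [-0.5 -0.4]
 [ 1.8  0.3]
 [-1.3  0.1]]
[0.62692727 0.08043799 0.067     ]
shift mm [-82.  -79.2 239.3] jaw now 1.673 j7 1.374 turn about tool z: 0.003 (alt -3.139)  tcp [0.5363 0.1503 0.2892] t 16.0 F [ 0.3  0.5 -0.4] open 0.0507
```

{"method": "servo_tool", "body": {
  "rows": [
    [1,-27,-26,15,0],
    [1,-27,-26,15,0],
    [1,-28,-27,15,0],
    [1,0,0,15,-0.14],
    [1,0,0,0,-0.14]
  ]
}}

```text
t: 16.5
ee_pos: [0.6239, 0.0804, 0.2232]
ee_rot: [-0.002, -0.193, 0.981, -0.001]
ft_force: [-0.3, 0.1, 0.3]
opening: 0.0856
```

{"method": "servo_tool", "body": {
  "rows": [
    [1,0,0,0,-0.14],
    [1,0,0,0,-0.14],
    [1,0,0,0,-0.14],
    [1,0,0,0,-0.14],
    [1,0,0,0,-0.14]
  ]
}}

```text
t: 17.0
ee_pos: [0.6243, 0.0817, 0.2257]
ee_rot: [-0.001, -0.519, 0.855, 0.0]
ft_force: [0.2, -0.9, 0.4]
opening: 0.0852
```

```bash
python3 -c "
from h import *
S=np.load('station2.npy')
go(w(S,[-.02,-.152,.050]),S[2]+np.pi/2);print(env.get_obs()['joint_pos'].round(3))"
```

```text
shift mm [ -0.3  -3.1 175.7] jaw now 2.661 j7 2.525 turn about tool z: 0.991 (alt -2.150)  tcp [0.6243 0.0817 0.2257] t 17.0 F [ 0.2 -0.9  0.4] open 0.0852
[-0.438  0.365  0.266  1.729 -0.107  1.064  2.525]
```

{"method": "servo_tool", "body": {
  "rows": [
    [1,0,0,0,0.14],
    [1,0,0,0,0.14],
    [1,0,0,0,0.14],
    [1,0,0,0,0.14],
    [1,0,0,0,0.14]
  ]
}}

```text
t: 17.5
ee_pos: [0.6243, 0.0816, 0.2257]
ee_rot: [-0.001, -0.188, 0.982, -0.0]
ft_force: [0.5, 0.9, -0.1]
opening: 0.0858
```

{"method": "servo_tool", "body": {
  "rows": [
    [1,0,0,0,0.14],
    [1,0,0,0,0.14],
    [1,0,0,30,0],
    [1,0,0,30,0],
    [1,0,0,0,0]
  ]
}}

```text
t: 18.0
ee_pos: [0.6222, 0.0814, 0.1627]
ee_rot: [-0.003, -0.052, 0.999, -0.001]
ft_force: [-0.7, 0.4, 0.0]
opening: 0.0855
```

```bash
python3 -c "
from h import *
S=np.load('station2.npy')
shot('wrist','w11.png')
go(w(S,[-.02,-.152,.050]),S[2]+np.pi/2);print(env.get_obs()['joint_pos'].round(3))
C=cal('wrist');print(proj(C,[w(S,[-.02+.021*i,-.152,.074]) for i in(-1,0,1)]).round(0))"
```

```text
shift mm [ -3.8  -1.1 115.1] jaw now 1.675 j7 1.646 turn about tool z: 0.005 (alt -3.136)  tcp [0.6235 0.0813 0.1651] t 18.05 F [ 0.2 -0.9  0.8] open 0.0853
[-0.568  0.447  0.444  1.793 -0.228  0.957  1.646]
[[317. 179.]
 [317. 208.]
 [317. 234.]]
```

View pics/w11.png

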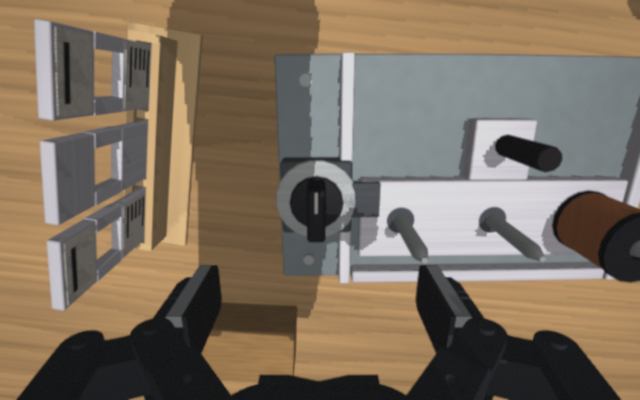

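{"method": "servo_tool", "body": {
  "rows": [
    [0,-4.5,-1.1,0,0.005],
    [0,0,0,20,0],
    [0,0,0,25,0],
    [0,0,0,25,0],
    [0,0,0,15,0]
  ]
}}

```text
t: 18.55
ee_pos: [0.6302, 0.0805, 0.0819]
ee_rot: [0.0, -0.05, 0.999, 0.0]
ft_force: [0.2, -0.3, -0.2]
opening: 0.0429
```

{"method": "servo_tool", "body": {
  "rows": [
    [0,0,0,15,0],
    [0,0,0,10,0],
    [0,0,0,4,0],
    [0,0,0,0,0],
    [0,0,0,0,0]
  ]
}}

```text
t: 19.05
ee_pos: [0.6302, 0.0804, 0.0539]
ee_rot: [0.0, -0.05, 0.999, 0.0]
ft_force: [0.2, -0.2, -0.1]
opening: 0.043
```

{"method": "servo_tool", "body": {
  "rows": [
    [-1,0,0,0,0],
    [-1,0,0,0,0],
    [-1,0,0,0,0],
    [-1,0,0,0,0],
    [-1,0,0,0,0]
  ]
}}

```text
t: 19.55
ee_pos: [0.63, 0.0804, 0.0539]
ee_rot: [0.0, -0.05, 0.999, 0.0]
ft_force: [-3.0, 0.2, 5.9]
opening: 0.013
```

```bash
python3 -c "
from h import *
S=np.load('station2.npy')
shot('wrist','w12.png')
go(w(S,[-.02,-.152,.050]),S[2]+np.pi/2);print(env.get_obs()['joint_pos'].round(3), env.get_obs()['moment'])"
```

```text
shift mm [3.1 0.4 3.9] jaw now 1.670 j7 1.707 turn about tool z: -0.000 (alt 3.141)  tcp [0.63   0.0804 0.0539] t 19.6 F [-1.3 -0.6  6.2] open 0.0128
[-0.513  0.593  0.383  1.848 -0.308  0.759  1.707] [-0.11381593  0.37268076  0.00943805]
```

View pics/w12.png

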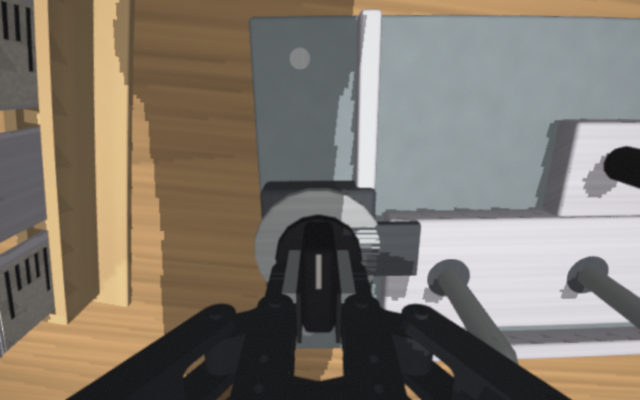

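{"method": "servo_tool", "body": {
  "rows": [
    [-1,1.5,0,0,0],
    [-1,0,0,0,0.1],
    [-1,0,0,0,0.1],
    [-1,0,0,0,0.1],
    [-1,0,0,0,0.1]
  ]
}}

```text
t: 20.1
ee_pos: [0.6299, 0.0808, 0.0539]
ee_rot: [0.002, 0.152, 0.988, 0.001]
ft_force: [7.8, 2.9, -3.2]
opening: 0.013
```

{"method": "servo_tool", "body": {
  "rows": [
    [-1,0,0,0,0.1],
    [-1,0,0,0,0.1],
    [-1,0,0,0,0.1],
    [-1,0,0,0,0.1],
    [-1,0,0,0,0.1]
  ]
}}

```text
t: 20.6
ee_pos: [0.6302, 0.0814, 0.054]
ee_rot: [0.002, 0.391, 0.92, 0.001]
ft_force: [10.9, 4.2, -5.2]
opening: 0.0131
```

{"method": "servo_tool", "body": {
  "rows": [
    [-1,0,0,0,0.1],
    [-1,0,0,0,0.1],
    [-1,0,0,0,0.1],
    [-1,0,0,0,0.1],
    [-1,0,0,0,0.0]
  ]
}}

```text
t: 21.1
ee_pos: [0.6306, 0.0816, 0.054]
ee_rot: [0.002, 0.566, 0.824, 0.002]
ft_force: [11.9, 4.2, -4.3]
opening: 0.0129
```

```bash
python3 -c "
from h import *
S=np.load('station2.npy')
go(w(S,[-.02,-.152,.050]),S[2]+np.pi/2);print(env.get_obs()['joint_pos'].round(3), env.get_obs()['moment'])"
```

```text
shift mm [ 0.2 -3.8  3.9] jaw now 0.367 j7 0.656 turn about tool z: -1.303 (alt 1.839)  tcp [0.6306 0.0816 0.054 ] t 21.1 F [11.9  4.2 -4.3] open 0.0129
[-0.744  0.684  0.718  1.863 -0.604  0.82   0.656] [ 1.02717136 -2.73555351 -0.03317766]
```

{"method": "servo_tool", "body": {
  "rows": [
    [-1,0,1.2,0,0.05],
    [-1,0,0,0,0.05],
    [-1,0,0,0,0.05],
    [-1,0,0,0,0.05],
    [-1,0,0,0,0.0]
  ]
}}

```text
t: 21.6
ee_pos: [0.6309, 0.0817, 0.0539]
ee_rot: [0.001, 0.645, 0.764, 0.001]
ft_force: [7.0, 2.8, 0.8]
opening: 0.0133
```

```bash
python3 -c "
from h import *
S=np.load('station2.npy')
go(w(S,[-.02,-.152,.050]),S[2]+np.pi/2);print(env.get_obs()['moment'])"
```

```text
shift mm [-0.6 -4.1  3.9] jaw now 0.169 j7 0.496 turn about tool z: -1.501 (alt 1.641)  tcp [0.6309 0.0817 0.0539] t 21.6 F [7.  2.8 0.8] open 0.0133
[ 0.69993188 -1.46397929  0.41157116]
```

{"method": "servo_tool", "body": {
  "rows": [
    [-1,0,0,0,0.04],
    [-1,0,0,0,0.03],
    [-1,0,0,0,0.03],
    [-1,0,0,0,0.0],
    [-1,0,0,0,0.0]
  ]
}}

```text
t: 22.1
ee_pos: [0.6308, 0.0824, 0.0541]
ee_rot: [0.0, 0.681, 0.732, 0.001]
ft_force: [5.1, 6.5, 4.3]
opening: 0.0134
```

```bash
python3 -c "
from h import *
S=np.load('station2.npy')
go(w(S,[-.02,-.152,.050]),S[2]+np.pi/2);print(env.get_obs()['moment']);shot('wrist','w13.png')"
```

```text
shift mm [-1.7 -4.   4.1] jaw now 0.073 j7 0.418 turn about tool z: 1.544 (alt -1.597)  tcp [0.6308 0.0824 0.0541] t 22.1 F [5.1 6.5 4.3] open 0.0134
[ 1.23312599 -0.94890148  1.30317825]
```

View pics/w13.png

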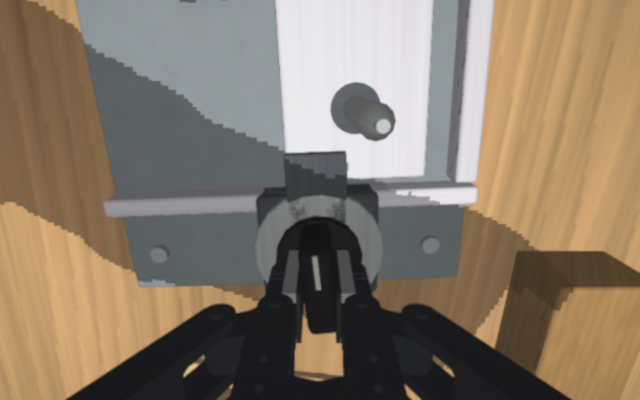

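{"method": "servo_tool", "body": {
  "rows": [
    [0,0,0,0,0],
    [0,0,0,0,0],
    [0,0,0,0,0],
    [0,0,0,-20,0],
    [0,0,0,-40,0]
  ]
}}

```text
t: 22.65
ee_pos: [0.6276, 0.0803, 0.1116]
ee_rot: [-0.001, 0.682, 0.731, -0.002]
ft_force: [0.3, 1.1, 1.6]
opening: 0.0428
```

{"method": "servo_tool", "body": {
  "rows": [
    [0,0,0,-40,0],
    [0,0,0,-40,0],
    [0,0,0,-40,0],
    [0,0,0,0,0],
    [0,0,0,0,0]
  ]
}}

```text
t: 23.15
ee_pos: [0.6295, 0.0807, 0.2339]
ee_rot: [0.0, 0.682, 0.731, 0.001]
ft_force: [0.2, 0.2, -0.3]
opening: 0.0427
```

```bash
python3 -c "
from h import *
C,im=shot('wrist','w14.png'); np.savez('C14.npz',*C)
shot('top','t14.png',[310,150,470,260],5)
go([.6,-.06,.25],0)"
```

```text
shift mm [-138.4  -38.5  -17.6] jaw now 0.070 j7 0.273 turn about tool z: 0.070 (alt -3.072)  tcp [0.6287 0.0808 0.2323] t 23.25 F [-0.4 -0.3  0.1] open 0.0428
```

View pics/w14.png

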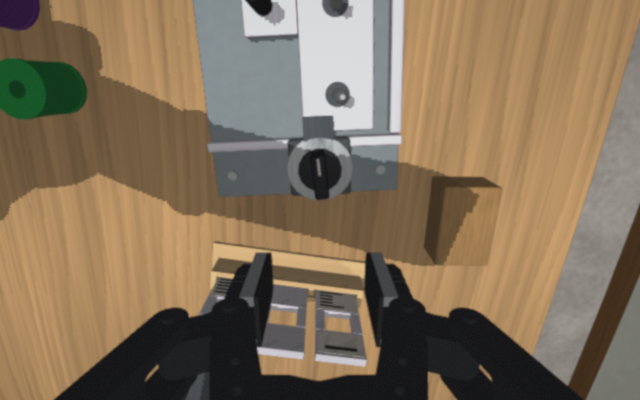

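{"method": "servo_tool", "body": {
  "rows": [
    [0,0,0,-30,-0.14],
    [0,0,0,-30,-0.14],
    [0,0,0,-20,-0.14],
    [0,0,0,-20,-0.14],
    [0,0,0,0,-0.14]
  ]
}}

```text
t: 23.75
ee_pos: [0.6299, 0.0804, 0.3346]
ee_rot: [0.001, 0.387, 0.922, 0.0]
ft_force: [1.0, -0.7, -0.2]
opening: 0.0428
```

{"method": "servo_tool", "body": {
  "rows": [
    [0,0,0,0,-0.14],
    [0,0,0,0,-0.14],
    [0,0,0,0,-0.14],
    [0,0,0,0,-0.14],
    [0,0,0,0,-0.14]
  ]
}}

```text
t: 24.25
ee_pos: [0.6289, 0.0806, 0.3318]
ee_rot: [-0.001, 0.048, 0.999, -0.0]
ft_force: [-0.8, 0.6, 0.0]
opening: 0.0427
```

{"method": "servo_tool", "body": {
  "rows": [
    [0,6,-30,0,-0.026],
    [0,7,-40,0,0],
    [0,7,-40,0,0],
    [0,7,-30,0,0],
    [0,0,0,0,0]
  ]
}}

```text
t: 24.75
ee_pos: [0.5894, -0.0616, 0.3327]
ee_rot: [-0.001, 0.041, 0.999, -0.0]
ft_force: [0.2, 0.4, -0.2]
opening: 0.0425
```

```bash
python3 -c "
from h import *
C,im=shot('wrist','w15.png'); np.savez('C15.npz',*C)
go([.6,-.06,.33],1.496)"
```

```text
shift mm [-9.8 -0.3  2.5] jaw now 1.492 j7 1.673 turn about tool z: -0.004 (alt 3.138)  tcp [ 0.5902 -0.0589  0.3325] t 24.8 F [0.6 0.9 0.1] open 0.0428
```

View pics/w15.png

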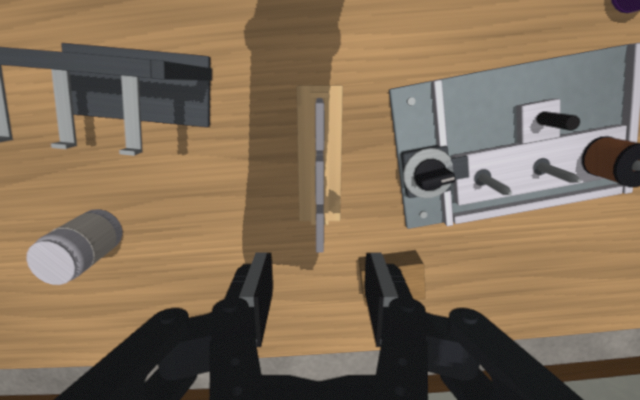

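```bash
python3 -c "
import cv2
a=cv2.imread('pics/w15.png')
cv2.imwrite('pics/w15a.png',cv2.resize(a[80:260,280:360],None,fx=3.3,fy=3.3,interpolation=2)); cv2.imwrite('pics/w15b.png',cv2.resize(a[30:160,0:220],None,fx=3.6,fy=3.6,interpolation=2))"
```

```text
(no output)
```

View pics/w15a.png

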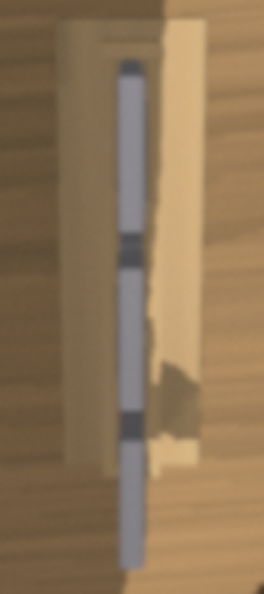

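View pics/w15b.png

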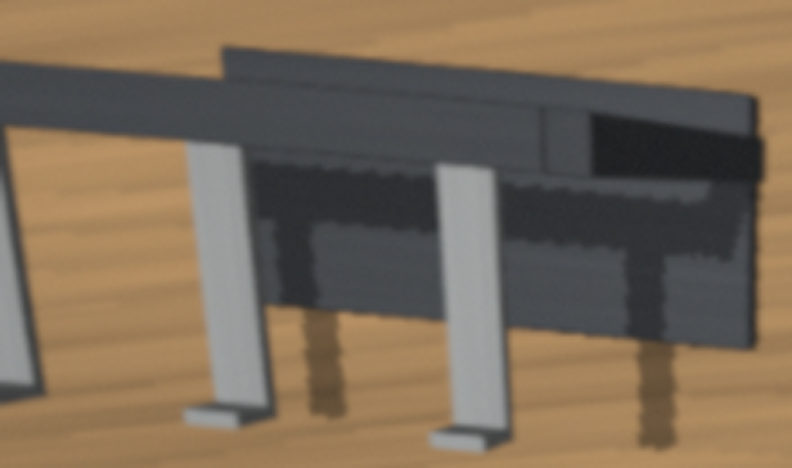

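```bash
python3 -c "
from h import *
z=np.load('C15.npz');C=(z['arr_0'],z['arr_1'],z['arr_2'])
f=lambda a:np.array(a)/3.3+[280,80]
P=toplane(C,[f(a) for a in [(131,75),(131,233),(131,268),(131,410),(131,440),(131,570)]],.136)
print(P.round(4)); c=(P[::2]+P[1::2])/2; print('centers',c.round(4), 'widths',np.linalg.norm(P[::2]-P[1::2],axis=1)); d=P[-1]-P[0]; print('yaw',np.arctan2(d[1],d[0]))
print(np.linalg.norm(c[0]-c[1]),np.linalg.norm(c[2]-c[1]))
g=lambda a:np.array(a)/3.6+[0,30]
for h in (.125,.13,.135):
  L=toplane(C,[g((212,417)),g((458,442))],h+.012); R=toplane(C,[g((215,145)),g((467,165))],h); print(h,L.round(4).tolist(),R.round(4).tolist(),np.linalg.norm(L[0]-L[1]),np.linalg.norm(L-R,axis=1))
go([c[2][0],c[2][1],.14],1.496)
"
```

```text
[[ 0.5255 -0.0557  0.136 ]
 [ 0.5714 -0.0594  0.136 ]
 [ 0.5821 -0.0602  0.136 ]
 [ 0.6277 -0.0639  0.136 ]
 [ 0.6378 -0.0647  0.136 ]
 [ 0.6839 -0.0683  0.136 ]]
centers [[ 0.5484 -0.0575  0.136 ]
 [ 0.6049 -0.062   0.136 ]
 [ 0.6609 -0.0665  0.136 ]] widths [0.04605388 0.04574488 0.04626585]
yaw -0.07964436420367937
0.0566270025831872 0.05616390073147466
0.125 [[0.5441, -0.3211, 0.137], [0.5572, -0.2522, 0.137]] [[0.4727, -0.3068, 0.125], [0.4847, -0.2379, 0.125]] 0.0701628320869743 [0.07381603 0.07490487]
0.13 [[0.5435, -0.3172, 0.142], [0.5565, -0.2493, 0.142]] [[0.4732, -0.3032, 0.13], [0.485, -0.2353, 0.13]] 0.06912598367195809 [0.07274705 0.07382057]
0.135 [[0.543, -0.3133, 0.147], [0.5558, -0.2464, 0.147]] [[0.4737, -0.2996, 0.135], [0.4854, -0.2327, 0.135]] 0.0680891352569419 [0.07167874 0.07273682]
shift mm [-71.3  -2.  192.4] jaw now 1.492 j7 1.673 turn about tool z: -0.004 (alt 3.138)  tcp [ 0.5902 -0.0589  0.3325] t 24.8 F [0.6 0.9 0.1] open 0.0428
```

{"method": "servo_tool", "body": {
  "rows": [
    [0,-25,-1,20,0],
    [0,-25,-1,30,0],
    [0,-21.3,0,30,0],
    [0,0,0,45,0],
    [0,0,0,35,0]
  ]
}}

```text
t: 25.3
ee_pos: [0.6617, -0.0627, 0.1692]
ee_rot: [-0.002, 0.037, 0.999, -0.0]
ft_force: [0.6, -0.1, 0.6]
opening: 0.0427
```

{"method": "servo_tool", "body": {
  "rows": [
    [0,0,0,30,0],
    [0,0,0,20,0],
    [0,0,0,15,0],
    [0,0,0,0,0],
    [0,0,0,0,0]
  ]
}}

```text
t: 25.8
ee_pos: [0.6624, -0.0638, 0.1085]
ee_rot: [-0.0, 0.037, 0.999, -0.0]
ft_force: [0.3, -0.3, 0.5]
opening: 0.0426
```

```bash
python3 -c "
from h import *
C,im=shot('wrist','w16.png'); np.savez('C16.npz',*C)
go([.6609,-.0665,.107],1.491)"
```

```text
shift mm [ 1.6 -2.7  2.1] jaw now 1.496 j7 1.863 turn about tool z: 0.005 (alt -3.137)  tcp [ 0.6627 -0.064   0.1091] t 25.85 F [-0.  -0.2 -0.3] open 0.0428
```

View pics/w16.png

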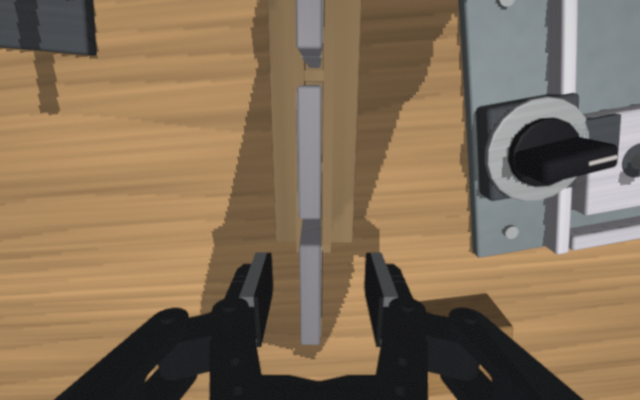

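{"method": "servo_tool", "body": {
  "rows": [
    [0,1.6,-2.7,1,0.005],
    [0,0,0,0,0],
    [-1,0,0,0,0],
    [-1,0,0,0,0],
    [-1,0,0,0,0]
  ]
}}

```text
t: 26.35
ee_pos: [0.6606, -0.0666, 0.1076]
ee_rot: [0.0, 0.04, 0.999, -0.0]
ft_force: [-1.1, 0.3, 3.0]
opening: 0.0076
```

{"method": "servo_tool", "body": {
  "rows": [
    [-1,0,0,0,0],
    [-1,0,0,-5,0],
    [-1,0,0,-20,0],
    [-1,0,0,-40,0],
    [-1,0,0,-45,0]
  ]
}}

```text
t: 26.85
ee_pos: [0.6594, -0.0665, 0.2176]
ee_rot: [-0.001, 0.04, 0.999, -0.0]
ft_force: [1.0, 0.3, -0.3]
opening: 0.0071
```

{"method": "servo_tool", "body": {
  "rows": [
    [-1,0,0,-45,0],
    [-1,0,0,-40,0],
    [-1,0,0,-5,0],
    [-1,0,0,0,0],
    [-1,0,0,0,0]
  ]
}}

```text
t: 27.35
ee_pos: [0.6598, -0.0663, 0.306]
ee_rot: [-0.001, 0.04, 0.999, 0.0]
ft_force: [0.7, 0.5, -1.4]
opening: 0.0073
```

```bash
python3 -c "
from h import *
C,im=shot('wrist','w17.png'); np.savez('C17.npz',*C); shot('scene','s17.png',[150,80,350,280],3)
go([.58,-.24,.31],-.18)"
```

```text
shift mm [  65.6 -179.4   -4.1] jaw now 1.491 j7 1.754 turn about tool z: -1.471 (alt 1.671)  tcp [ 0.6597 -0.0664  0.3057] t 27.45 F [-0.2  0.3 -0.9] open 0.0072
```

View pics/s17.png

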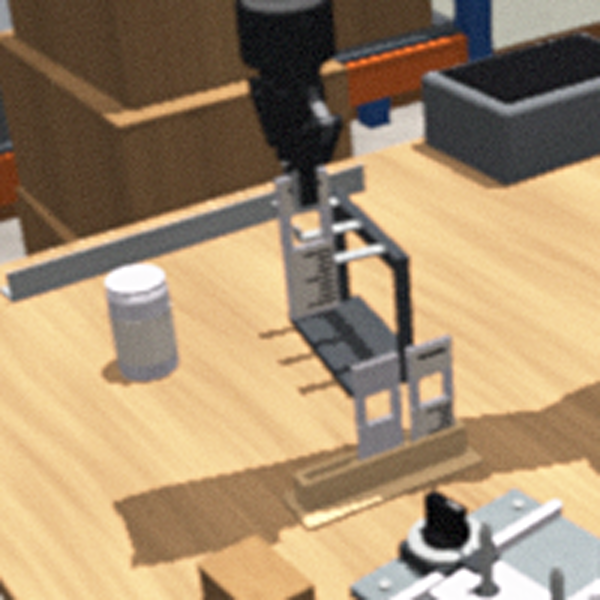

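View pics/w17.png

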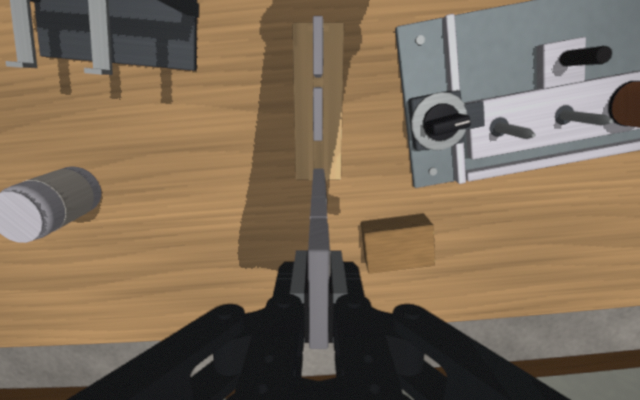

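{"method": "servo_tool", "body": {
  "rows": [
    [-1,13,-36,0,0],
    [-1,13,-36,0,0],
    [-1,13,-36,0,0],
    [-1,13,-36,0,0],
    [-1,13,-35,0,0]
  ]
}}

```text
t: 27.95
ee_pos: [0.58, -0.241, 0.3062]
ee_rot: [-0.001, 0.04, 0.999, 0.0]
ft_force: [0.2, -0.7, -1.4]
opening: 0.0071
```

{"method": "servo_tool", "body": {
  "rows": [
    [-1,0,0,0,0.14],
    [-1,0,0,0,0.14],
    [-1,0,0,0,0.14],
    [-1,0,0,0,0.14],
    [-1,0,0,0,0.14]
  ]
}}

```text
t: 28.45
ee_pos: [0.5808, -0.2397, 0.3062]
ee_rot: [-0.001, 0.383, 0.924, -0.0]
ft_force: [-0.6, -0.4, -0.6]
opening: 0.0074
```

{"method": "servo_tool", "body": {
  "rows": [
    [-1,0,0,0,0.14],
    [-1,0,0,0,0.14],
    [-1,0,0,0,0.14],
    [-1,0,0,0,0.14],
    [-1,0,0,0,0.14]
  ]
}}

```text
t: 28.95
ee_pos: [0.5809, -0.2397, 0.3062]
ee_rot: [-0.001, 0.676, 0.737, -0.001]
ft_force: [-0.6, -0.4, -1.5]
opening: 0.0073
```

{"method": "servo_tool", "body": {
  "rows": [
    [-1,0,0,0,0.14],
    [-1,0,0,0,0.13],
    [-1,0,0,0,0],
    [-1,0,0,0,0],
    [-1,0,0,0,0]
  ]
}}

```text
t: 29.45
ee_pos: [0.5811, -0.2398, 0.3069]
ee_rot: [-0.0, 0.767, 0.642, -0.0]
ft_force: [-0.1, 0.5, -1.1]
opening: 0.0075
```

```bash
python3 -c "
from h import *
C,im=shot('wrist','w18.png'); np.savez('C18.npz',*C)
go([.58,-.24,.31],-.18); print(env.get_obs()['joint_pos'].round(2))"
```

```text
shift mm [-0.3 -1.1 -2.9] jaw now -0.177 j7 0.593 turn about tool z: 0.003 (alt -3.138)  tcp [ 0.5811 -0.2399  0.3071] t 29.5 F [ 0.7 -1.1 -1.3] open 0.0073
[-0.52  0.53  1.2   1.67 -0.51  1.3   0.59]
```

View pics/w18.png

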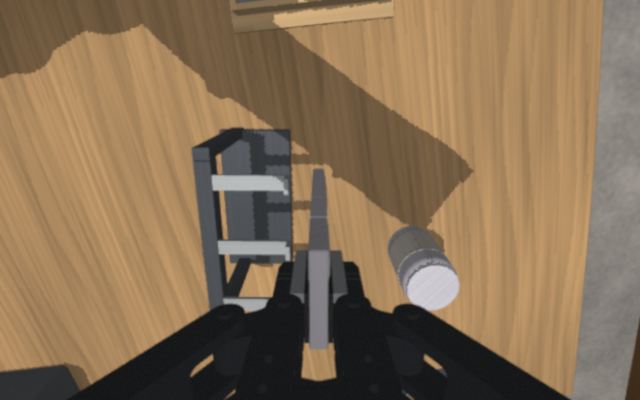

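```bash
python3 -c "
import cv2
a=cv2.imread('pics/w18.png')
cv2.imwrite('pics/w18a.png',cv2.resize(a[120:315,185:305],None,fx=5,fy=5,interpolation=2)[:600*2]); b=cv2.imread('pics/w18a.png'); print(b.shape); cv2.imwrite('pics/w18a.png',cv2.resize(a[125:315,185:305],None,fx=3.15,fy=3.15,interpolation=2))"
```

```text
(975, 600, 3)
```

View pics/w18a.png

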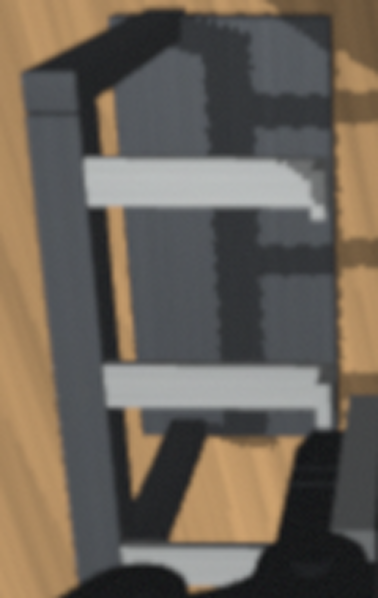

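```bash
cat > r3.py <<'E'
from h import *
z=np.load('C18.npz');C=(z['arr_0'],z['arr_1'],z['arr_2'])
f=lambda a:np.array(a)/3.15+[185,125]
pts=[((76,72),0,.085,None),((84,157),0,.072,0),((90,208),0,.058,0),((102,365),0,.007,0),((107,408),0,-.007,0),((120,545),0,-.058,0),((326,221),.07,.058,.012),((331,430),.07,-.007,.012)]
def F(p):
    return np.ravel([proj(C,w(p,[x,y,.15 if dz is None else p[3]+dz]))[0]-f(uv) for uv,x,y,dz in pts])
r=least_squares(F,[.48,-.3,-.18,.13],loss='soft_l1'); print(np.round(r.x,4)); print(np.round(r.fun.reshape(-1,2),1))
np.save('stand.npy',r.x)
for i,y in enumerate((-.065,0,.065)): print(i,w(r.x,[.036,y,r.x[3]]))
E
python3 r3.py
python3 - <<'E'
import sys; sys.path.insert(0,'.')
from h import *
# cross-check with top image
S=np.load('stand.npy'); C=cal('top')
for h in (S[3],):
  print(((proj(C,[w(S,[.07,y,h+.012]) for y in(.065,0,-.065)])-[310,150])*5).round(0))
z=np.load('C15.npz');C=(z['arr_0'],z['arr_1'],z['arr_2'])
print(((proj(C,[w(S,[.068,y,S[3]+.012]) for y in(.065,0)])-[0,30])*3.6).round(0))
E
```

```text
[ 0.4749 -0.2901 -0.1867  0.1515]
[[ 1.6 12.5]
 [-0.2  0.2]
 [-0.8 -1.1]
 [ 0.1  0.1]
 [-0.3 -0.4]
 [-0.1  0.9]
 [ 0.3 -0.4]
 [-0.1 -0.5]]
0 [ 0.49825071 -0.36061946  0.15151075]
1 [ 0.51031438 -0.29674875  0.15151075]
2 [ 0.52237806 -0.23287804  0.15151075]
[[475. 270.]
 [589. 293.]
 [702. 315.]]
[[451. 444.]
 [204. 420.]]
```

Run:
```python
from h import *
S=np.load('stand.npy'); C=cal('scene')
for h in (.140,.146,.1515):
  print(h,((proj(C,[w(S,[.07,y,h+.012]) for y in(.065,0,-.065)]+[w(S,[.0,y,h]) for y in(.065,0,-.065)])-[225,135])*4).round(0).tolist())
print(((proj(C,[w(S,[0,.085,.15])])-[225,135])*4))
# refit with fixed h
import r3
for h in (.144,.146,.148,.150):
    r=least_squares(lambda p:r3.F([p[0],p[1],p[2],h]),S[:3],loss='soft_l1'); print(h,r.x.round(4),r.cost.round(2))
```

```text
0.14 [[121.0, 128.0], [92.0, 95.0], [64.0, 64.0], [208.0, 122.0], [176.0, 89.0], [146.0, 59.0]]
0.146 [[121.0, 121.0], [91.0, 88.0], [64.0, 57.0], [207.0, 115.0], [176.0, 83.0], [146.0, 52.0]]
0.1515 [[120.0, 114.0], [91.0, 81.0], [63.0, 51.0], [207.0, 109.0], [175.0, 76.0], [145.0, 46.0]]
[[217.25102051 120.73496993]]
[ 0.4749 -0.2901 -0.1867  0.1515]
[[ 1.6 12.5]
 [-0.2  0.2]
 [-0.8 -1.1]
 [ 0.1  0.1]
 [-0.3 -0.4]
 [-0.1  0.9]
 [ 0.3 -0.4]
 [-0.1 -0.5]]
0 [ 0.49825071 -0.36061946  0.15151075]
1 [ 0.51031438 -0.29674875  0.15151075]
2 [ 0.52237806 -0.23287804  0.15151075]
0.144 [ 0.4726 -0.2928 -0.1892] 18.94
0.146 [ 0.4732 -0.2921 -0.1879] 16.66
0.148 [ 0.4738 -0.2913 -0.1873] 15.01
0.15 [ 0.4745 -0.2906 -0.187 ] 14.09
```

```bash
cat > st.py <<'E'
from h import *
import sys
S=np.array([.4742,-.291,-.187])
if len(sys.argv)>1:
    x,y,z=map(float,sys.argv[1:4]); go(w(S,[x,y,z]),S[2]); print(env.get_obs()['joint_pos'].round(2))
E
python3 st.py .1 -.065 .1736
```

```text
shift mm [-135.2    3.   133.5] jaw now -0.177 j7 0.593 turn about tool z: 0.010 (alt -3.131)  tcp [ 0.5811 -0.2399  0.3071] t 29.5 F [ 0.7 -1.1 -1.3] open 0.0073
[-0.52  0.53  1.2   1.67 -0.51  1.3   0.59]
```

{"method": "servo_tool", "body": {
  "rows": [
    [-1,-27,0.6,0,0.01],
    [-1,-27,0.6,0,0],
    [-1,-27,0.6,0,0],
    [-1,-27,0.6,0,0],
    [-1,-27,0.6,0,0]
  ]
}}

```text
t: 30.0
ee_pos: [0.5588, -0.3741, 0.3073]
ee_rot: [0.0, 0.77, 0.638, 0.0]
ft_force: [0.4, 0.7, -0.5]
opening: 0.0069
```

{"method": "servo_tool", "body": {
  "rows": [
    [-1,0,0,20,0],
    [-1,0,0,20,0],
    [-1,0,0,20,0],
    [-1,0,0,10,0],
    [-1,0,0,0,0]
  ]
}}

```text
t: 30.5
ee_pos: [0.5588, -0.3727, 0.2363]
ee_rot: [-0.001, 0.77, 0.638, -0.0]
ft_force: [0.1, -0.1, -0.7]
opening: 0.0072
```

```bash
python3 st.py .1 -.065 .1736; python3 -c "
from h import *
C,im=shot('wrist','w19.png'); np.savez('C19.npz',*C)"
```

```text
shift mm [-0.5  1.8 62.7] jaw now -0.188 j7 0.816 turn about tool z: -0.001 (alt 3.140)  tcp [ 0.5588 -0.3727  0.2363] t 30.5 F [ 0.1 -0.1 -0.7] open 0.0072
[-0.2   0.64  1.08  1.65 -0.6   1.22  0.82]
```

View pics/w19.png

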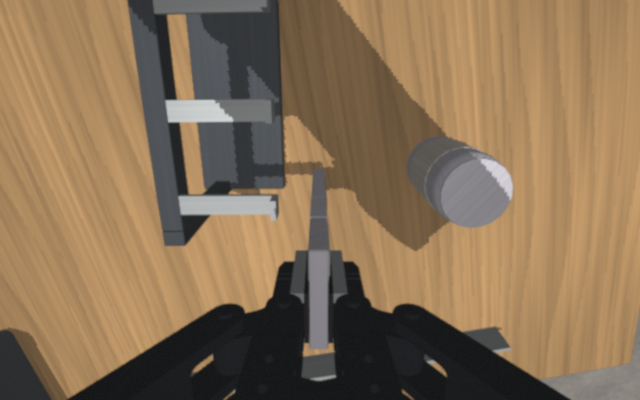

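Run:
```python
from h import *
import cv2
a=cv2.imread('pics/w19.png')
cv2.imwrite('pics/w19a.png',cv2.resize(a[80:260,140:300],None,fx=3.3,fy=3.3,interpolation=2))
z=np.load('C19.npz');C=(z['arr_0'],z['arr_1'],z['arr_2'])
S=[.4742,-.291,-.187]
for h in(.144,.149):
  for y0 in(-.065,0):
    print(h,y0,((proj(C,[w(S,[0,y0+.007,h]),w(S,[0,y0-.007,h]),w(S,[.066,y0+.007,h]),w(S,[.07,y0+.007,h+.012]),w(S,[.07,y0-.007,h+.012])])-[140,80])*3.3).round(0).tolist())
print(((proj(C,[w(S,[0,-.085,.15])])-[140,80])*3.3).round(0).tolist())
```

```text
0.144 -0.065 [[136.0, 376.0], [144.0, 436.0], [437.0, 376.0], [449.0, 393.0], [452.0, 456.0]]
0.144 0 [[96.0, 68.0], [105.0, 139.0], [424.0, 66.0], [436.0, 68.0], [439.0, 143.0]]
0.149 -0.065 [[127.0, 383.0], [136.0, 444.0], [434.0, 383.0], [447.0, 401.0], [449.0, 465.0]]
0.149 0 [[86.0, 69.0], [95.0, 141.0], [420.0, 67.0], [433.0, 70.0], [436.0, 146.0]]
[[141.0, 501.0]]
```

View pics/w19a.png

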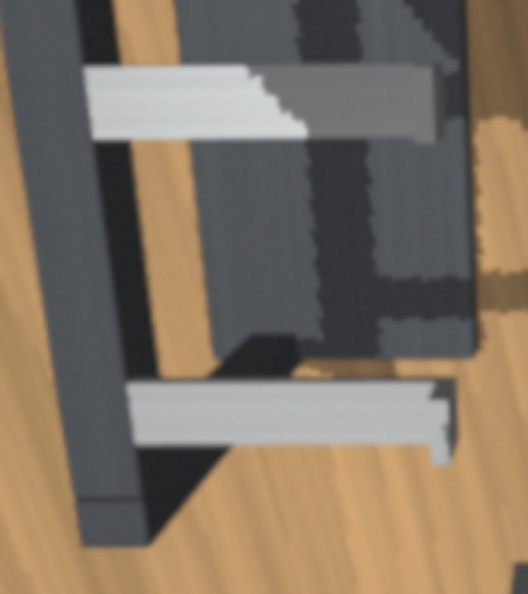

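{"method": "servo_tool", "body": {
  "rows": [
    [-1,-0.5,1,20,0],
    [-1,0,0,20,0],
    [-1,0,0,15,0],
    [-1,0,0,7.7,0],
    [-1,0,0,0,0]
  ]
}}

```text
t: 31.05
ee_pos: [0.5599, -0.3736, 0.1742]
ee_rot: [-0.0, 0.771, 0.637, -0.0]
ft_force: [0.5, 0.1, -0.4]
opening: 0.0073
```

```bash
python3 st.py .04 -.065 .1736; python3 -c "
from h import *
C,im=shot('wrist','w20.png'); shot('scene','s20.png',[200,110,320,230],5)"
```

```text
shift mm [  0.2 -59.6   0.7] jaw now -0.189 j7 0.856 turn about tool z: -0.002 (alt 3.140)  tcp [ 0.5599 -0.3736  0.1742] t 31.05 F [ 0.5  0.1 -0.4] open 0.0073
[-0.17  0.7   1.02  1.7  -0.66  1.12  0.86]
```

View pics/s20.png

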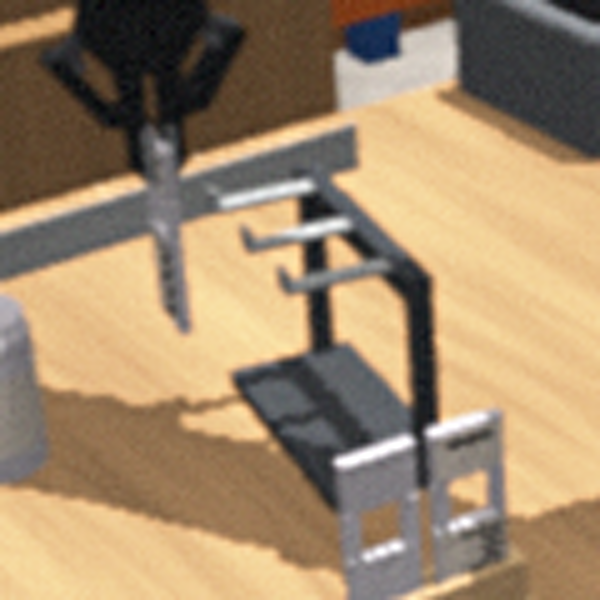

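View pics/w20.png

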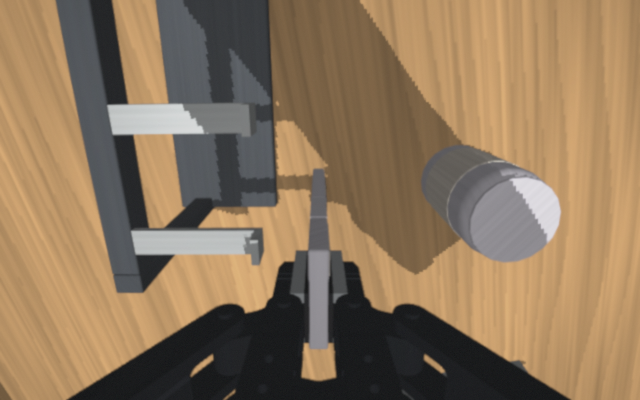

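{"method": "servo_tool", "body": {
  "rows": [
    [-1,0,-6,0,0],
    [-1,0,-8,0,0],
    [-1,0,-8,0,0],
    [-1,0,-6,0,0],
    [-1,0,0,0,0]
  ]
}}

```text
t: 31.65
ee_pos: [0.5315, -0.3684, 0.1748]
ee_rot: [-0.0, 0.771, 0.637, 0.0]
ft_force: [0.0, 0.4, -1.4]
opening: 0.0075
```

{"method": "servo_tool", "body": {
  "rows": [
    [-1,0,-8,0,0],
    [-1,0,-8,0,0],
    [-1,0,-8,0,0],
    [-1,0,-7.6,0,0],
    [-1,0,0,0,0]
  ]
}}

```text
t: 32.15
ee_pos: [0.5003, -0.3625, 0.1747]
ee_rot: [-0.0, 0.771, 0.637, 0.0]
ft_force: [0.8, 0.1, -1.1]
opening: 0.0076
```

```bash
python3 st.py .04 -.065 .1546; python3 -c "
from h import *
C,im=shot('wrist','w21.png'); shot('scene','s21.png',[200,110,320,230],5)"
```

```text
shift mm [ 0.4  1.1 20.1] jaw now -0.190 j7 0.897 turn about tool z: -0.003 (alt 3.139)  tcp [ 0.5003 -0.3625  0.1747] t 32.15 F [ 0.8  0.1 -1.1] open 0.0076
[-0.22  0.62  1.06  1.83 -0.62  1.07  0.9 ]
```

View pics/s21.png

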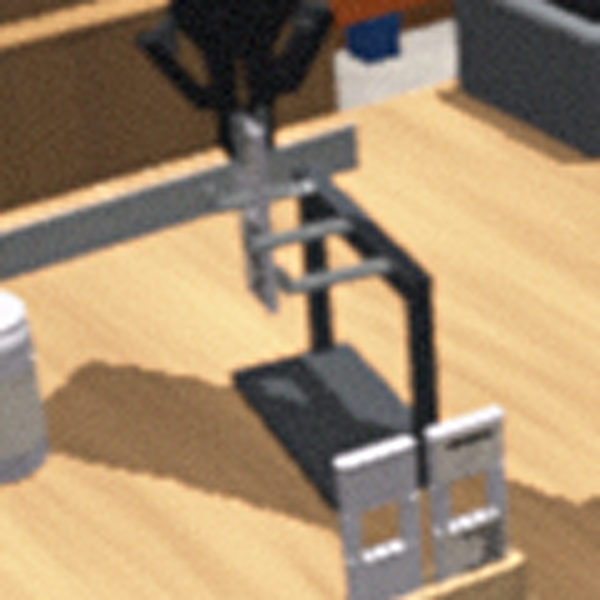

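View pics/w21.png

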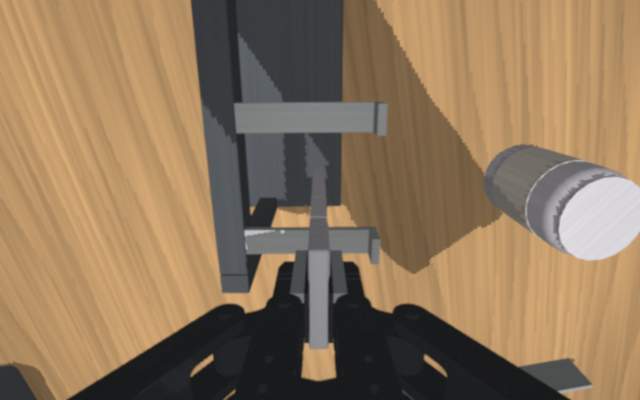

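{"method": "servo_tool", "body": {
  "rows": [
    [-1,0,1,6,0],
    [-1,0,0,6,0],
    [-1,0,0,4,0],
    [-1,0,0,1,0],
    [-1,0,0,0,0]
  ]
}}

```text
t: 32.75
ee_pos: [0.5023, -0.3628, 0.1573]
ee_rot: [-0.0, 0.771, 0.637, -0.0]
ft_force: [-0.5, 0.3, -0.7]
opening: 0.007
```

{"method": "servo_tool", "body": {
  "rows": [
    [-1,0,0,1,0],
    [-1,0,0,1,0],
    [-1,0,0,0,0],
    [-1,0,0,0,0],
    [-1,0,0,0,0]
  ]
}}

```text
t: 33.25
ee_pos: [0.5025, -0.3627, 0.1556]
ee_rot: [0.0, 0.771, 0.637, 0.0]
ft_force: [0.7, 0.5, -1.0]
opening: 0.0076
```

{"method": "servo_tool", "body": {
  "rows": [
    [-1,0,0,1,0],
    [-1,0,0,0.5,0],
    [-1,0,0,0,0],
    [-1,0,0,0,0],
    [-1,0,0,0,0]
  ]
}}

```text
t: 33.75
ee_pos: [0.5025, -0.3628, 0.1554]
ee_rot: [0.0, 0.771, 0.637, 0.001]
ft_force: [-5.3, 6.1, 22.8]
opening: 0.0075
```

```bash
python3 st.py .04 -.065 .1546; python3 -c "
from h import *
C,im=shot('wrist','w22.png')"
```

```text
shift mm [ 0.3 -1.2  0.8] jaw now -0.189 j7 0.914 turn about tool z: -0.002 (alt 3.139)  tcp [ 0.5025 -0.3628  0.1554] t 33.75 F [-5.3  6.1 22.8] open 0.0075
[-0.2   0.64  1.04  1.85 -0.65  1.04  0.91]
```

View pics/w22.png

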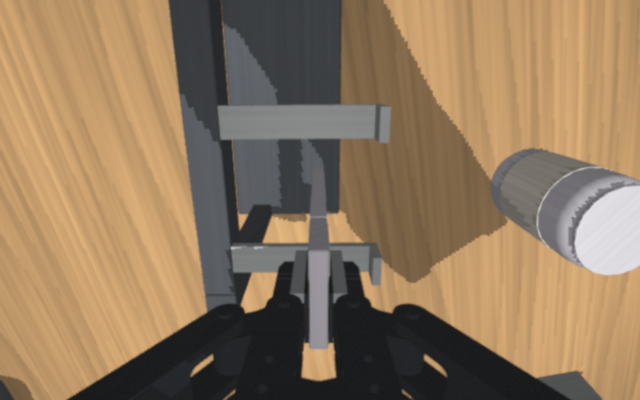

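{"method": "servo_tool", "body": {
  "rows": [
    [-1,0,0,-1.2,0],
    [-0.5,0,0,0,0],
    [-0.5,0,0,0,0],
    [-0.5,0,0,0,0],
    [-0.5,0,0,-10,0]
  ]
}}

```text
t: 34.3
ee_pos: [0.502, -0.3623, 0.1646]
ee_rot: [-0.001, 0.771, 0.637, -0.0]
ft_force: [0.1, -0.4, -0.1]
opening: 0.0211
```

{"method": "servo_tool", "body": {
  "rows": [
    [-0.5,0,0,-20,0],
    [-0.5,0,0,-40,0],
    [-0.5,0,0,-40,0],
    [-0.5,0,0,-40,0],
    [-0.5,0,0,0,0]
  ]
}}

```text
t: 34.8
ee_pos: [0.5032, -0.3646, 0.3107]
ee_rot: [0.003, 0.771, 0.637, 0.001]
ft_force: [0.5, 0.1, -0.2]
opening: 0.0212
```

```bash
python3 -c "
from h import *
shot('wrist','w23.png'); shot('scene','s23.png',[200,110,320,230],5);go([.6049,-.062,.28],1.491); print(env.get_obs()['joint_pos'].round(2))"
```

```text
shift mm [314.7  43.9  26.4] jaw now -0.189 j7 0.800 turn about tool z: 1.462 (alt -1.680)  tcp [ 0.5026 -0.3629  0.3064] t 34.9 F [ 0.   0.3 -0. ] open 0.0211
[-0.31  0.51  1.19  1.69 -0.49  1.28  0.8 ]
```

View pics/s23.png

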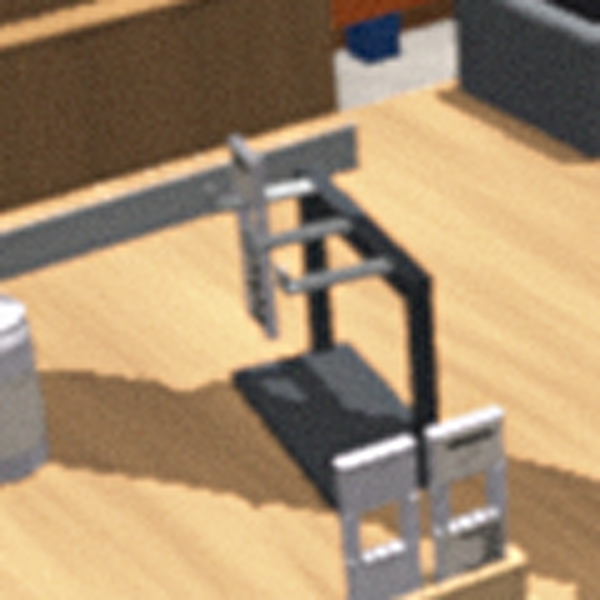

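View pics/w23.png

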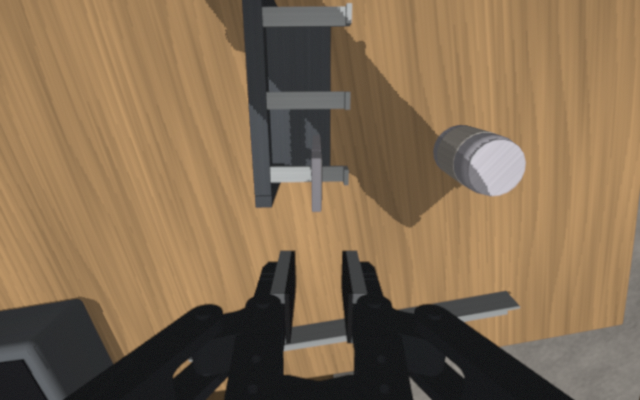

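{"method": "servo_tool", "body": {
  "rows": [
    [-0.2,32,4.4,0,0],
    [-0.2,32,4.4,0,0],
    [-0.2,32,4.4,0,0],
    [-0.2,32,4.4,0,0],
    [-0.2,32,4.4,0,0]
  ]
}}

```text
t: 35.4
ee_pos: [0.5539, -0.2082, 0.3045]
ee_rot: [-0.001, 0.771, 0.637, -0.0]
ft_force: [0.6, 0.1, -0.5]
opening: 0.0341
```

{"method": "servo_tool", "body": {
  "rows": [
    [-0.2,32,4.4,0,0],
    [-0.2,32,4.4,0,0],
    [-0.2,32,4.4,0,0],
    [-0.2,32,4.4,0,0],
    [-0.2,26.7,4.3,0,0]
  ]
}}

```text
t: 35.9
ee_pos: [0.6047, -0.0597, 0.3043]
ee_rot: [-0.001, 0.77, 0.638, -0.001]
ft_force: [0.2, -0.2, -0.6]
opening: 0.0346
```

{"method": "servo_tool", "body": {
  "rows": [
    [-0.2,0,0,0,0.14],
    [-0.2,0,0,0,0.14],
    [-0.2,0,0,0,0.14],
    [-0.2,0,0,0,0.14],
    [-0.2,0,0,0,0.14]
  ]
}}

```text
t: 36.4
ee_pos: [0.6042, -0.0617, 0.3043]
ee_rot: [-0.0, 0.943, 0.331, -0.001]
ft_force: [0.8, 0.7, 0.1]
opening: 0.0342
```

```bash
python3 -c "
from h import *
go([.6049,-.062,.28],1.491); print(env.get_obs()['joint_pos'].round(2))"
```

```text
shift mm [ 0.4  0.7 24.3] jaw now -0.895 j7 -0.331 turn about tool z: 0.756 (alt -2.386)  tcp [ 0.6042 -0.0617  0.3043] t 36.4 F [0.8 0.7 0.1] open 0.0342
[-0.9   0.59  1.34  1.72 -0.59  1.32 -0.33]
```

{"method": "servo_tool", "body": {
  "rows": [
    [-0.2,0,0,0,-0.14],
    [-0.2,0,0,0,-0.14],
    [-0.2,0,0,0,-0.14],
    [-0.2,0,0,0,-0.14],
    [-0.2,0,0,0,-0.14]
  ]
}}

```text
t: 36.9
ee_pos: [0.6042, -0.0617, 0.3044]
ee_rot: [-0.0, 0.769, 0.639, -0.001]
ft_force: [-0.5, -1.0, -0.4]
opening: 0.0339
```

```bash
python3 -c "
from h import *
print(env.get_obs()['joint_pos'].round(3))"
```

```text
[-0.836  0.461  1.159  1.717 -0.441  1.261  0.242]
```

{"method": "servo_tool", "body": {
  "rows": [
    [-0.2,0,0,0,-0.14],
    [-0.2,0,0,0,-0.14],
    [-0.2,0,0,0,-0.14],
    [-0.2,0,0,0,-0.14],
    [-0.2,0,0,0,-0.14]
  ]
}}

```text
t: 37.4
ee_pos: [0.6041, -0.0618, 0.3044]
ee_rot: [-0.001, 0.503, 0.864, -0.0]
ft_force: [-0.1, 0.0, -0.1]
opening: 0.0341
```

{"method": "servo_tool", "body": {
  "rows": [
    [-0.2,0,0,0,-0.14],
    [-0.2,0,0,0,-0.14],
    [-0.2,0,0,0,-0.14],
    [-0.2,0,0,0,-0.14],
    [-0.2,0,0,0,-0.14]
  ]
}}

```text
t: 37.9
ee_pos: [0.6041, -0.0618, 0.3044]
ee_rot: [-0.001, 0.176, 0.984, -0.0]
ft_force: [1.1, -0.2, -0.2]
opening: 0.0344
```

```bash
python3 -c "
from h import *
print(env.get_obs()['joint_pos'].round(3));go([.5484,-.0575,.107],1.491)"
```

```text
[-0.628  0.328  0.804  1.709 -0.25   1.214  1.455]
shift mm [ 53.5 -15.1 197.5] jaw now 1.217 j7 1.455 turn about tool z: -0.274 (alt 2.867)  tcp [ 0.6041 -0.0618  0.3044] t 37.9 F [ 1.1 -0.2 -0.2] open 0.0344
```

{"method": "servo_tool", "body": {
  "rows": [
    [0,0,0,0,-0.14],
    [0,0,0,0,-0.134],
    [0,18,0,20,0],
    [0,18,0,25,0],
    [0,18,0,30,0]
  ]
}}

```text
t: 38.4
ee_pos: [0.5499, -0.0573, 0.2291]
ee_rot: [-0.0, 0.043, 0.999, -0.0]
ft_force: [0.7, 0.1, -0.9]
opening: 0.0426
```

{"method": "servo_tool", "body": {
  "rows": [
    [0,0,0,40,0],
    [0,0,0,0,0],
    [0,0,0,0,0],
    [0,0,0,0,0],
    [0,0,0,0,0]
  ]
}}

```text
t: 38.9
ee_pos: [0.5519, -0.0574, 0.1917]
ee_rot: [0.001, 0.043, 0.999, 0.0]
ft_force: [-0.4, -0.1, -0.7]
opening: 0.0424
```

```bash
python3 -c "
from h import *
shot('wrist','w24.png')
print(env.get_obs()['joint_pos'].round(3));go([.5484,-.0575,.107],1.491)"
```

```text
[-0.593  0.329  0.715  1.951 -0.263  0.953  1.734]
shift mm [ 3.4 -0.5 84.5] jaw now 1.485 j7 1.734 turn about tool z: -0.006 (alt 3.136)  tcp [ 0.5517 -0.0573  0.1915] t 38.95 F [ 0.1 -0.5  0. ] open 0.0427
```

View pics/w24.png

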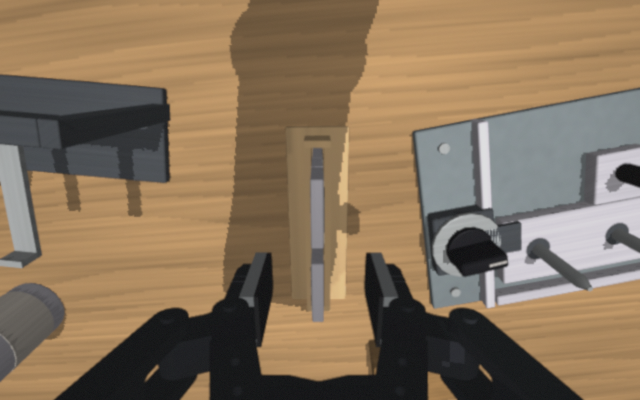

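Near gauge centred (column 317). Descend, grip and lift.

{"method": "servo_tool", "body": {
  "rows": [
    [0,3.4,-0.5,20,-0.006],
    [0,0,0,30,0],
    [0,0,0,24,0],
    [0,0,0,9.5,0],
    [0,0,0,0,0]
  ]
}}

```text
t: 39.45
ee_pos: [0.5473, -0.0576, 0.1064]
ee_rot: [-0.001, 0.04, 0.999, -0.0]
ft_force: [-0.4, -0.3, 0.2]
opening: 0.0425
```

{"method": "servo_tool", "body": {
  "rows": [
    [-1,0,0,0,0],
    [-1,0,0,0,0],
    [-1,0,0,0,0],
    [-1,0,0,0,0],
    [-1,0,0,0,0]
  ]
}}

```text
t: 39.95
ee_pos: [0.5483, -0.0576, 0.108]
ee_rot: [0.001, 0.04, 0.999, 0.0]
ft_force: [-1.3, -0.8, 7.5]
opening: 0.007
```

{"method": "servo_tool", "body": {
  "rows": [
    [-1,0,0,-10,0],
    [-1,0,0,-30,0],
    [-1,0,0,-45,0],
    [-1,0,0,-45,0],
    [-1,0,0,-45,0]
  ]
}}

```text
t: 40.45
ee_pos: [0.547, -0.0579, 0.2845]
ee_rot: [0.0, 0.04, 0.999, 0.0]
ft_force: [1.0, 1.0, -2.0]
opening: 0.0073
```

{"method": "servo_tool", "body": {
  "rows": [
    [-1,0,0,-25,0],
    [-1,0,0,0,0],
    [-1,0,0,0,0],
    [-1,0,0,0,0],
    [-1,0,0,0,0]
  ]
}}

```text
t: 40.95
ee_pos: [0.5469, -0.0575, 0.3059]
ee_rot: [-0.001, 0.04, 0.999, -0.0]
ft_force: [0.7, 0.3, -1.7]
opening: 0.007
```

```bash
python3 st.py .1 0 .31; python3 -c "
from h import *
shot('wrist','w25.png')"
```

```text
shift mm [ -45.6 -249.3   -4. ] jaw now 1.491 j7 1.634 turn about tool z: -1.464 (alt 1.678)  tcp [ 0.5469 -0.0575  0.3059] t 40.95 F [ 0.7  0.3 -1.7] open 0.007
[-0.68  0.19  0.78  1.83 -0.14  1.18  1.63]
```

View pics/w25.png

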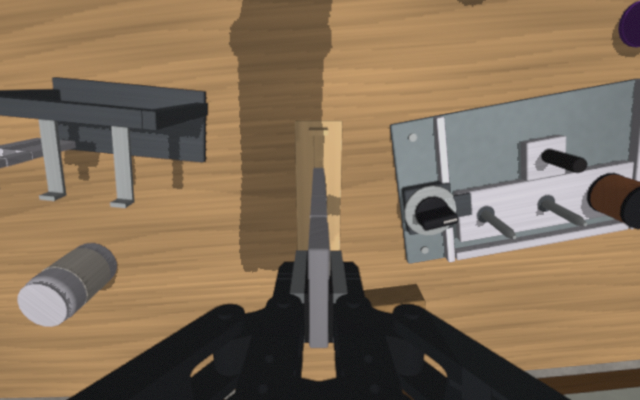

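{"method": "servo_tool", "body": {
  "rows": [
    [-1,-9,-42,0,0],
    [-1,-9,-42,0,0],
    [-1,-9,-42,0,0],
    [-1,-9,-42,0,0],
    [-1,-9,-42,0,0]
  ]
}}

```text
t: 41.5
ee_pos: [0.5755, -0.272, 0.3059]
ee_rot: [-0.001, 0.04, 0.999, 0.0]
ft_force: [0.6, -0.1, -0.4]
opening: 0.0073
```

{"method": "servo_tool", "body": {
  "rows": [
    [-1,0,-39,0,0],
    [-1,0,0,0,0.14],
    [-1,0,0,0,0.14],
    [-1,0,0,0,0.14],
    [-1,0,0,0,0.14]
  ]
}}

```text
t: 42.0
ee_pos: [0.5722, -0.3094, 0.3059]
ee_rot: [-0.001, 0.318, 0.948, -0.0]
ft_force: [0.6, 0.4, -2.1]
opening: 0.0074
```

{"method": "servo_tool", "body": {
  "rows": [
    [-1,0,0,0,0.14],
    [-1,0,0,0,0.14],
    [-1,0,0,0,0.14],
    [-1,0,0,0,0.14],
    [-1,0,0,0,0.14]
  ]
}}

```text
t: 42.5
ee_pos: [0.5723, -0.3092, 0.306]
ee_rot: [-0.0, 0.623, 0.782, -0.0]
ft_force: [0.7, -0.0, -1.4]
opening: 0.0077
```

{"method": "servo_tool", "body": {
  "rows": [
    [-1,0,0,0,0.14],
    [-1,0,0,0,0.14],
    [-1,0,0,0,0.138],
    [-1,0,0,0,0],
    [-1,0,0,0,0]
  ]
}}

```text
t: 43.0
ee_pos: [0.5724, -0.3092, 0.3061]
ee_rot: [-0.0, 0.769, 0.64, -0.001]
ft_force: [0.5, 0.5, -1.4]
opening: 0.0071
```

```bash
python3 st.py .1 0 .1746; python3 -c "
from h import *
shot('wrist','w26.png')"
```

```text
shift mm [ -0.3   0.3 131.5] jaw now -0.183 j7 0.742 turn about tool z: 0.004 (alt -3.138)  tcp [ 0.5724 -0.3092  0.3061] t 43.0 F [ 0.5  0.5 -1.4] open 0.0071
[-0.39  0.61  1.24  1.62 -0.59  1.34  0.74]
```

View pics/w26.png

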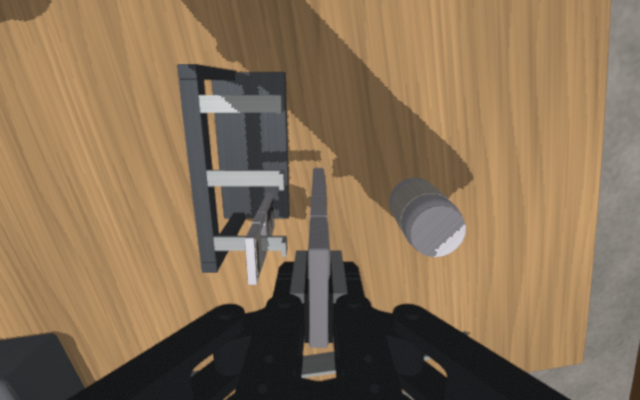

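{"method": "servo_tool", "body": {
  "rows": [
    [-1,0,0,30,0.004],
    [-1,0,0,40,0],
    [-1,0,0,35,0],
    [-1,0,0,20,0],
    [-1,0,0,6.5,0]
  ]
}}

```text
t: 43.55
ee_pos: [0.5717, -0.3086, 0.1732]
ee_rot: [-0.001, 0.771, 0.637, -0.0]
ft_force: [0.4, 0.6, -1.2]
opening: 0.0081
```

```bash
python3 st.py .041 0 .1746
```

```text
shift mm [ -0.9 -58.1  -1.2] jaw now -0.188 j7 0.823 turn about tool z: -0.001 (alt 3.140)  tcp [ 0.5717 -0.3086  0.1732] t 43.55 F [ 0.4  0.6 -1.2] open 0.0081
[-0.33  0.72  1.11  1.76 -0.71  1.13  0.82]
```

{"method": "servo_tool", "body": {
  "rows": [
    [-1,0,-6,0,0],
    [-1,0,-8,0,0],
    [-1,0,-8,0,0],
    [-1,0,-6,0,0],
    [-1,0,0,0,0]
  ]
}}

```text
t: 44.05
ee_pos: [0.5443, -0.3038, 0.1759]
ee_rot: [0.0, 0.771, 0.636, 0.0]
ft_force: [0.5, 0.4, -2.2]
opening: 0.0073
```

{"method": "servo_tool", "body": {
  "rows": [
    [-1,0,-8,0,0],
    [-1,0,-8,0,0],
    [-1,0,-8,0,0],
    [-1,0,-7,0,0],
    [-1,0,0,0,0]
  ]
}}

```text
t: 44.55
ee_pos: [0.5135, -0.2979, 0.1753]
ee_rot: [-0.0, 0.772, 0.636, 0.0]
ft_force: [-0.3, 0.6, -1.1]
opening: 0.0074
```

```bash
python3 st.py .041 0 .1555; python3 -c "
from h import *
shot('wrist','w27.png'); shot('scene','s27.png',[200,110,320,230],5)"
```

```text
shift mm [-0.5  1.1 19.8] jaw now -0.192 j7 0.858 turn about tool z: -0.005 (alt 3.137)  tcp [ 0.5135 -0.2979  0.1753] t 44.55 F [-0.3  0.6 -1.1] open 0.0074
[-0.4   0.64  1.17  1.89 -0.68  1.08  0.86]
```

View pics/w27.png

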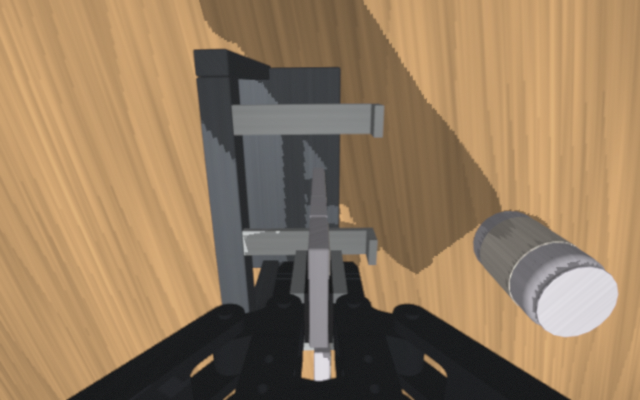

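View pics/s27.png

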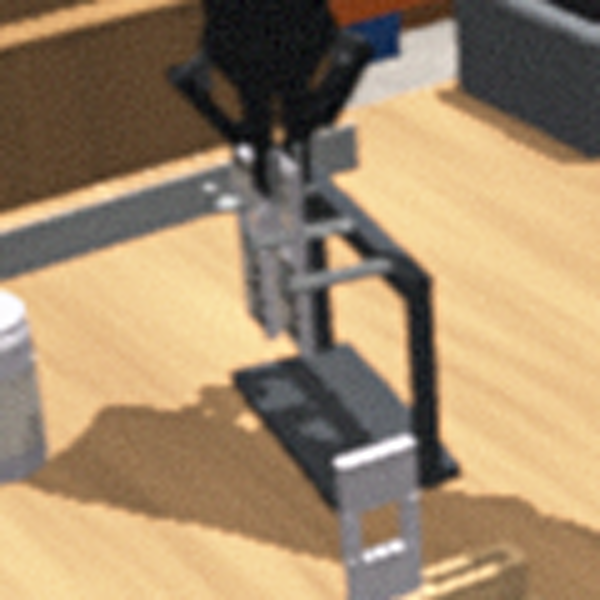

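Hook 1 runs through the window. Lower, release, rise.

{"method": "servo_tool", "body": {
  "rows": [
    [-1,0,1,6,0],
    [-1,0,0,6,0],
    [-1,0,0,5,0],
    [-1,0,0,1.5,0],
    [-1,0,0,0,0]
  ]
}}

```text
t: 45.15
ee_pos: [0.5154, -0.2983, 0.1564]
ee_rot: [-0.0, 0.771, 0.636, -0.0]
ft_force: [-0.8, 0.8, -0.8]
opening: 0.0076
```

{"method": "servo_tool", "body": {
  "rows": [
    [-1,0,0,0.5,0],
    [-1,0,0,0,0],
    [-0.5,0,0,0,0],
    [-0.5,0,0,0,0],
    [-0.5,0,0,0,0]
  ]
}}

```text
t: 45.65
ee_pos: [0.5156, -0.2983, 0.1564]
ee_rot: [0.0, 0.771, 0.636, 0.0]
ft_force: [-0.1, 0.4, -0.1]
opening: 0.0212
```

{"method": "servo_tool", "body": {
  "rows": [
    [-0.5,0,0,-10,0],
    [-0.5,0,0,-25,0],
    [-0.5,0,0,-40,0],
    [-0.5,0,0,-40,0],
    [-0.5,0,0,-30,0]
  ]
}}

```text
t: 46.15
ee_pos: [0.5154, -0.2988, 0.3042]
ee_rot: [0.001, 0.772, 0.636, 0.0]
ft_force: [1.3, 0.3, -0.4]
opening: 0.0213
```

```bash
python3 -c "
from h import *
shot('wrist','w28.png'); shot('scene','s28.png',[200,110,320,230],5);go([.78,-.09,.25],1.491); print(env.get_obs()['joint_pos'].round(2))"
```

```text
shift mm [256.1 218.7  56.5] jaw now -0.191 j7 0.746 turn about tool z: 1.459 (alt -1.682)  tcp [ 0.5163 -0.2997  0.3056] t 46.25 F [ 0.4 -0.2  0.3] open 0.0211
[-0.49  0.52  1.31  1.75 -0.53  1.28  0.75]
```

View pics/s28.png

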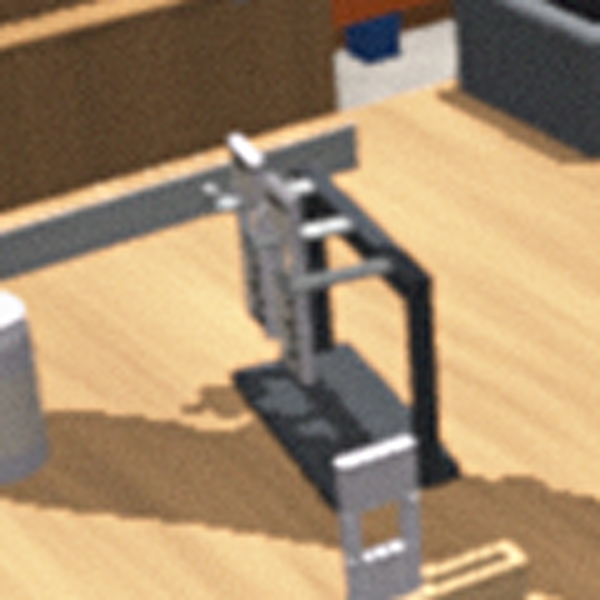

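View pics/w28.png

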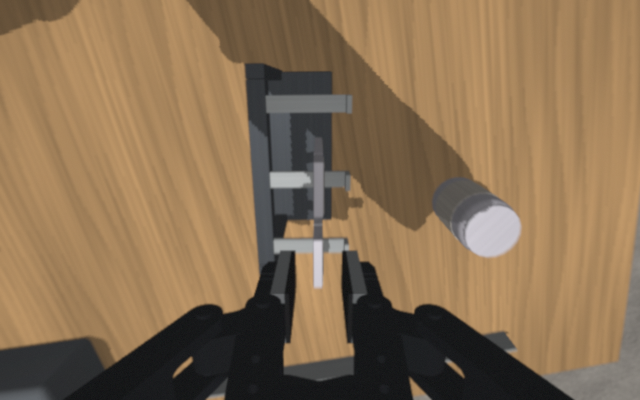

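{"method": "servo_tool", "body": {
  "rows": [
    [-0.5,0,15,0,-0.05],
    [-0.5,5,25,0,-0.05],
    [-0.5,5,25,0,-0.05],
    [-0.5,5,25,0,-0.05],
    [-0.5,5,25,0,-0.05]
  ]
}}

```text
t: 46.75
ee_pos: [0.6319, -0.2877, 0.3011]
ee_rot: [-0.0, 0.685, 0.728, -0.0]
ft_force: [-0.2, -0.1, -0.2]
opening: 0.0212
```

```bash
python3 -c "
from h import *
go([.82,-.08,.30],-.19); print(env.get_obs()['joint_pos'].round(3))"
```

```text
shift mm [195.9 200.3   1.1] jaw now 0.061 j7 0.877 turn about tool z: 0.251 (alt -2.891)  tcp [ 0.6319 -0.2877  0.3011] t 46.75 F [-0.2 -0.1 -0.2] open 0.0212
[-0.349  0.641  1.117  1.514 -0.583  1.353  0.877]
```

{"method": "servo_tool", "body": {
  "rows": [
    [-0.5,25,25,0,0],
    [-0.5,25,25,0,0],
    [-0.5,25,25,0,0],
    [-0.5,25,25,0,0],
    [-0.5,25,25,0,0]
  ]
}}

```text
t: 47.25
ee_pos: [0.7493, -0.1543, 0.3011]
ee_rot: [-0.0, 0.686, 0.728, -0.0]
ft_force: [-0.2, -0.8, 0.2]
opening: 0.0215
```

{"method": "servo_tool", "body": {
  "rows": [
    [-0.5,23,25,0,0],
    [-0.5,24,25,0,0],
    [-0.5,23,25,0,0],
    [-0.5,0,0,20,0],
    [-0.5,0,0,30,0]
  ]
}}

```text
t: 47.75
ee_pos: [0.8203, -0.0807, 0.2516]
ee_rot: [0.001, 0.685, 0.728, 0.0]
ft_force: [-0.1, -0.8, -0.6]
opening: 0.0212
```

```bash
python3 -c "
from h import *
go([.82,-.08,.25],-1.651); print(env.get_obs()['joint_pos'].round(3))"
```

```text
shift mm [ 0.8 -0.3  1.6] jaw now 0.061 j7 0.531 turn about tool z: -1.430 (alt 1.712)  tcp [ 0.8203 -0.0807  0.2516] t 47.75 F [-0.1 -0.8 -0.6] open 0.0212
[-0.466  0.877  1.024  1.203 -0.725  1.425  0.531]
```

{"method": "servo_tool", "body": {
  "rows": [
    [-0.5,0,0,0,0.1],
    [-0.5,0,0,0,0.1],
    [-0.5,0,0,0,0.1],
    [-0.5,0,0,0,0.1],
    [-0.5,0,0,0,0.1]
  ]
}}

```text
t: 48.25
ee_pos: [0.8192, -0.0813, 0.251]
ee_rot: [-0.0, 0.846, 0.533, -0.0]
ft_force: [0.5, -0.6, 0.1]
opening: 0.0217
```

```bash
python3 -c "
from h import *
go([.82,-.08,.25],-1.651); print(env.get_obs()['joint_pos'].round(3))"
```

```text
shift mm [1.5 0.2 1. ] jaw now -0.445 j7 0.073 turn about tool z: 1.206 (alt -1.936)  tcp [ 0.8192 -0.0813  0.251 ] t 48.25 F [ 0.5 -0.6  0.1] open 0.0217
[-0.493  0.924  1.124  1.207 -0.809  1.463  0.073]
```

```bash
cat > kin.py <<'E'
import numpy as np, itertools
from scipy.optimize import least_squares
from scipy.spatial.transform import Rotation as R
D=[([-1.43648,.42674,.07389,1.60664,-.03409,1.11079,-.06709],[.18895,.64757,.23059],1.287),
([-0.438,0.365,0.266,1.729,-0.107,1.064,2.525],[.6243,.0817,.2257],2.661),
([-0.568,.447,.444,1.793,-.228,.957,1.646],[.6235,.0813,.1651],1.675),
([-0.513,.593,.383,1.848,-.308,.759,1.707],[.630,.0804,.0539],1.670),
([-0.744,.684,.718,1.863,-.604,.82,.656],[.6306,.0816,.054],.367),
([-.628,.328,.804,1.709,-.25,1.214,1.455],[.6041,-.0618,.3044],1.217),
([-.593,.329,.715,1.951,-.263,.953,1.734],[.5517,-.0573,.1915],1.485),
([-.349,.641,1.117,1.514,-.583,1.353,.877],[.6319,-.2877,.3011],.061),
([-.466,.877,1.024,1.203,-.725,1.425,.531],[.8203,-.0807,.2516],.061),
([-.493,.924,1.124,1.207,-.809,1.463,.073],[.8192,-.0813,.251],-.445)]
def fk(q,p,s):
    o1,d1,L1,L2,L3,o7,e1,e2,e3=p
    M=R.from_euler('z',s[0]*q[0]+o1); x=np.array([0,0,d1])
    M=M*R.from_euler('y',q[1]); x=x+M.apply([e1,0,L1])
    M=M*R.from_euler('z',s[1]*q[2]); M=M*R.from_euler('y',q[3]); x=x+M.apply([e2,0,L2])
    M=M*R.from_euler('z',s[2]*q[4]); M=M*R.from_euler('y',q[5])
    M=M*R.from_euler('z',s[3]*q[6]+o7); x=x+M.apply([e3,0,L3]); return x,M.as_matrix()
def res(p,s):
    out=[]
    for q,x,j in D:
        X,M=fk(q,p,s); out+=list((X-x)*10)
        out+=list(M[:,2]-[0,0,-1]); out+=list(M[:,1]-[np.cos(j),np.sin(j),0])
    return np.array(out)
if __name__=="__main__":
    best=None
    for s in itertools.product((1,-1),repeat=4):
        for o1 in(0,):
          for o7 in (0,np.pi/2,np.pi,-np.pi/2):
            r=least_squares(res,[o1,.35,.4,.4,.25,o7,0,0,0],args=(s,))
            if best is None or r.cost<best[0]: best=(r.cost,s,r.x)
    print(best); np.savez('kin.npz',s=best[1],p=best[2])
E
python3 kin.py
```

```text
(np.float64(0.04072799694508963), (-1, -1, -1, -1), array([-0.08691441, -0.73978943,  0.53869213,  0.50259062, -0.66060691,
        1.4837685 , -0.02231406, -0.05262839,  0.00417776]))
```

```bash
cat > kin2.py <<'E'
from kin import *
def fk(q,p,s=(-1,-1,-1,-1)):
    M=R.from_euler('z',s[0]*q[0]+p[0]); x=M.apply([p[12],p[7],.35])
    M=M*R.from_euler('y',q[1]+p[13]); x=x+M.apply([0,p[8],p[2]])
    M=M*R.from_euler('z',s[1]*q[2]+p[17]); x=x+M.apply([p[5],0,0]); M=M*R.from_euler('y',q[3]+p[14]); x=x+M.apply([p[6],p[9],p[3]])
    M=M*R.from_euler('z',s[2]*q[4]+p[16]); M=M*R.from_euler('y',q[5]+p[15]); x=x+M.apply([p[10],0,0])
    M=M*R.from_euler('z',s[3]*q[6]+p[1]); x=x+M.apply([p[11],0,p[4]]); return x,M.as_matrix()
def res(p):
    out=[]
    for q,x,j in D:
        X,M=fk(q,p); out+=list((X-x)*10)
        out+=list(M[:,2]-[0,0,-1]); out+=list(M[:,1]-[np.cos(j),np.sin(j),0])
    return np.array(out+list(1e-3*np.array(p[5:])))
if __name__=="__main__":
    p0=np.zeros(18); p0[:5]=[0,1.48,.54,.5,.3]
    r=least_squares(res,p0); print(r.cost,r.x.round(4)); print(np.abs(r.fun[:90].reshape(10,9)).max(1).round(4)); np.save('kin2.npy',r.x)
E
python3 kin2.py
```

```text
9.562550748483896e-05 [-1.7000e-03  1.5728e+00  5.5510e-01  4.9400e-01  4.0570e-01 -1.8000e-03
  8.0000e-04 -1.4100e-02 -1.4000e-02 -3.7000e-02 -2.0000e-04 -2.0000e-04
  1.0000e-04  1.1000e-03 -1.8000e-03 -6.0000e-04 -6.0000e-04  3.6000e-03]
[0.0021 0.0031 0.0037 0.004  0.0043 0.0032 0.0036 0.0017 0.002  0.0015]
```

```bash
cat > sim.py <<'E'
from kin2 import *
P=np.load('kin2.npy')
def pose(q): 
    X,M=fk(q,P); return X,M
def tgt(x,jaw):
    c,s=np.cos(jaw),np.sin(jaw); y=np.array([c,s,0]); z=np.array([0,0,-1.]); return np.array(x),np.c_[np.cross(y,z),y,z]
def err(q,T):
    X,M=pose(q); return np.r_[T[0]-X,R.from_matrix(T[1]@M.T).as_rotvec()]
def jac(q):
    X0,M0=pose(q); J=np.zeros((6,7))
    for i in range(7):
        d=np.array(q);d[i]+=1e-6; X,M=pose(d); J[:,i]=np.r_[(X-X0),R.from_matrix(M@M0.T).as_rotvec()]/1e-6
    return J
def run(q,way,n=None):
    q=np.array(q,float); X,M=pose(q); jaw=np.arctan2(M[1,1],M[0,1]); cur=np.r_[X,jaw]; log=[]
    for wp in way:
        wp=np.array(wp,float); N=int(max(np.linalg.norm(wp[:3]-cur[:3])/.02,abs(wp[3]-cur[3])/.08))+1
        for k in range(1,N+1):
            c=cur+(wp-cur)*k/N; T=tgt(c[:3],c[3])
            for _ in range(2): q=q+np.linalg.pinv(jac(q))@err(q,T)
        cur=wp; log.append(q.copy())
    return log
if __name__=="__main__":
    np.set_printoptions(precision=3,suppress=True)
    # test: rack turn
    for q in run([-.628,.328,.804,1.709,-.25,1.214,1.455],[[.6041,-.0618,.3044,-.19],[.6041,-.0618,.3044,-.895]]): print(q)
    print("expect [-.836 .461 1.159 1.717 -.441 1.261 .242], [-.9 .59 1.34 1.72 -.59 1.32 -.33]")
    for q in run([-.349,.641,1.117,1.514,-.583,1.353,.877],[[.8203,-.0807,.3,.061],[.8203,-.0807,.2516,.061],[.8192,-.0813,.251,-.445]]): print(q)
    print('expect -.466 .877 1.024 1.203 -.725 1.425 .531 , -.493,.924,1.124,1.207,-.809,1.463,.073')
E
python3 sim.py
```

```text
[-0.832  0.455  1.151  1.718 -0.437  1.257  0.231]
[-0.896  0.576  1.334  1.72  -0.581  1.317 -0.338]
expect [-.836 .461 1.159 1.717 -.441 1.261 .242], [-.9 .59 1.34 1.72 -.59 1.32 -.33]
[-0.455  0.85   1.04   1.138 -0.707  1.502  0.509]
[-0.465  0.877  1.023  1.202 -0.725  1.426  0.531]
[-0.494  0.923  1.124  1.208 -0.809  1.461  0.074]
expect -.466 .877 1.024 1.203 -.725 1.425 .531 , -.493,.924,1.124,1.207,-.809,1.463,.073
```

```bash
cat > search.py <<'E'
from sim import *
from workcell import env
lo=np.array([-2.85,-.5,-1.23,.21,-1.02,.16,-2.73]);hi=np.array([2.85,2.14,1.37,2.46,4.16,2.05,2.73])
import time
q0=env.get_obs()['joint_pos']; rng=np.random.default_rng(int(__import__('sys').argv[1]))
def coarse(q,way):
    q=np.array(q,float); X,M=pose(q); cur=np.r_[X,np.arctan2(M[1,1],M[0,1])]; m=9
    for wp in way:
        wp=np.array(wp,float); N=int(max(np.linalg.norm(wp[:3]-cur[:3])/.06,abs(wp[3]-cur[3])/.25))+1
        for k in range(1,N+1):
            c=cur+(wp-cur)*k/N; q=q+np.linalg.pinv(jac(q))@err(q,tgt(c[:3],c[3]))
            m=min(m,(q-lo).min(),(hi-q).min())
            if m<.08: return q,m
        cur=wp
    return q,m
best=None;t0=time.time()
F=[.605,-.062,.30,-1.651]
def ev(way):
    q,m=coarse(q0,way+[F]); return (m if m<.15 else .15+min((q-lo).min(),(hi-q).min())),q,m
while time.time()-t0<200:
    if best is None or rng.random()<.3:
        way=[]
        for _ in range(rng.integers(2,4)):
            r=rng.uniform(.48,.85);a=rng.uniform(-.7,1.0); way.append([r*np.cos(a),r*np.sin(a),rng.uniform(.28,.5),rng.uniform(-1.65,2.8)])
    else:
        way=[list(np.array(x)+rng.normal(size=4)*[.05,.08,.04,.3]) for x in best[1]]
        if any(not(.47<np.hypot(x[0],x[1])<.87 and .28<=x[2]<.5 and x[0]>.15) for x in way): continue
    try: s,q,m=ev(way)
    except Exception: continue
    if best is None or s>best[0]: best=(s,way,q,m)
np.set_printoptions(precision=3,suppress=True)
print(best[0],best[3],best[2]);print(np.array(best[1]))
E
nproc; for i in 1 2 3 4; do OMP_NUM_THREADS=1 timeout 300 python3 search.py $i > o$i.txt 2>&1 & done; wait; cat o*.txt
```

```text
4
0.9434265913962452 0.15874999466609752 [ 0.342  0.293 -0.428  1.661  0.131  1.217 -1.766]
[[ 0.239 -0.416  0.35   1.768]
 [ 0.373  0.368  0.324 -1.379]]
this script no longer has the robot
0.9439352906861417 0.1602037741482506 [ 0.342  0.294 -0.428  1.662  0.132  1.216 -1.767]
[[ 0.286 -0.384  0.487  1.895]
 [ 0.355  0.314  0.397 -1.56 ]]
0.9434844285166374 0.16567814537867231 [ 0.34   0.293 -0.427  1.662  0.131  1.216 -1.767]
[[ 0.262 -0.39   0.394  1.906]
 [ 0.385  0.303  0.472 -1.604]]
```

```bash
cat > t.py <<'E'
from search_eval import *
E
sed -n '1,/^best=None/p' search.py | sed '$d' | sed 's/rng=.*//' > search_eval.py
cat > t.py <<'E'
from search_eval import *
from h import cal,toplane
print('lamp',toplane(cal('scene'),[(393,131)],0))
np.set_printoptions(precision=2,suppress=True)
def seq(wps):
    q=q0; m=9;X,M=pose(q);j=np.arctan2(M[1,1],M[0,1]); full=[]
    for w_ in wps:
        full.append(list(w_[:3])+[j]); full.append(list(w_)); j=w_[3]
    q,m=coarse(q0,full); return q,m
print(q0)
for w1 in [(.45,-.2,.35,1.9),(.5,-.1,.35,1.9),(.5,0,.35,1.9),(.5,-.1,.35,2.3)]:
    for w2 in [(.38,.31,.42,-1.6),(.38,.31,.35,-1.65),(.45,.25,.4,-1.65),(.3,.4,.4,-1.65)]:
        q,m=seq([w1,w2,(.605,-.062,.3,-1.651)]); print(w1,w2,round(m,2),q)
E
python3 t.py
```

```text
lamp [[-0.22494877 -0.41659079  0.        ]]
[-0.49  0.92  1.12  1.21 -0.81  1.46  0.07]
(0.45, -0.2, 0.35, 1.9) (0.38, 0.31, 0.42, -1.6) 0.04 [-0.72  0.62  1.33  1.68 -0.62  1.35  0.27]
(0.45, -0.2, 0.35, 1.9) (0.38, 0.31, 0.35, -1.65) 0.04 [-0.72  0.62  1.33  1.68 -0.62  1.35  0.27]
(0.45, -0.2, 0.35, 1.9) (0.45, 0.25, 0.4, -1.65) 0.04 [-0.72  0.62  1.33  1.68 -0.62  1.35  0.27]
(0.45, -0.2, 0.35, 1.9) (0.3, 0.4, 0.4, -1.65) 0.04 [-0.72  0.62  1.33  1.68 -0.62  1.35  0.27]
(0.5, -0.1, 0.35, 1.9) (0.38, 0.31, 0.42, -1.6) 0.01 [-0.83  0.61  1.36  1.7  -0.61  1.36  0.19]
(0.5, -0.1, 0.35, 1.9) (0.38, 0.31, 0.35, -1.65) 0.01 [-0.83  0.61  1.36  1.7  -0.61  1.36  0.19]
(0.5, -0.1, 0.35, 1.9) (0.45, 0.25, 0.4, -1.65) 0.01 [-0.83  0.61  1.36  1.7  -0.61  1.36  0.19]
(0.5, -0.1, 0.35, 1.9) (0.3, 0.4, 0.4, -1.65) 0.01 [-0.83  0.61  1.36  1.7  -0.61  1.36  0.19]
(0.5, 0, 0.35, 1.9) (0.38, 0.31, 0.42, -1.6) 0.08 [-0.82  0.69  1.29  1.61 -0.68  1.37  0.11]
(0.5, 0, 0.35, 1.9) (0.38, 0.31, 0.35, -1.65) 0.08 [-0.82  0.69  1.29  1.61 -0.68  1.37  0.11]
(0.5, 0, 0.35, 1.9) (0.45, 0.25, 0.4, -1.65) 0.08 [-0.82  0.69  1.29  1.61 -0.68  1.37  0.11]
(0.5, 0, 0.35, 1.9) (0.3, 0.4, 0.4, -1.65) 0.08 [-0.82  0.69  1.29  1.61 -0.68  1.37  0.11]
(0.5, -0.1, 0.35, 2.3) (0.38, 0.31, 0.42, -1.6) 0.01 [-0.83  0.61  1.36  1.7  -0.61  1.36  0.19]
(0.5, -0.1, 0.35, 2.3) (0.38, 0.31, 0.35, -1.65) 0.01 [-0.83  0.61  1.36  1.7  -0.61  1.36  0.19]
(0.5, -0.1, 0.35, 2.3) (0.45, 0.25, 0.4, -1.65) 0.01 [-0.83  0.61  1.36  1.7  -0.61  1.36  0.19]
(0.5, -0.1, 0.35, 2.3) (0.3, 0.4, 0.4, -1.65) 0.01 [-0.83  0.61  1.36  1.7  -0.61  1.36  0.19]
```

```bash
cat > t2.py <<'E'
from search_eval import *
np.set_printoptions(precision=2,suppress=True)
X0=pose(q0)[0]
F=(.605,-.062,.3,-1.651)
for j1 in (1.5,1.9):
  for w1 in [(.45,-.25),(.42,-.32),(.5,-.2),(.6,-.1),None]:
   for w2 in [(.38,.31,.42),(.45,.25,.4),(.3,.4,.4)]:
    full=[(*X0,j1)]
    if w1: full+=[(*w1,.35,j1)]
    full+=[(*w2,j1),(*w2,-1.651),F]
    q,m=coarse(q0,full); print(j1,w1,w2,round(m,2),q)
E
python3 t2.py
```

```text
1.5 (0.45, -0.25) (0.38, 0.31, 0.42) 0.25 [-0.45  0.29  0.57  1.71 -0.17  1.19 -1.49]
1.5 (0.45, -0.25) (0.45, 0.25, 0.4) 0.25 [-0.55  0.31  0.7   1.71 -0.21  1.2  -1.44]
1.5 (0.45, -0.25) (0.3, 0.4, 0.4) 0.02 [-1.09  0.02  0.04  1.75 -0.    1.37 -2.71]
1.5 (0.42, -0.32) (0.38, 0.31, 0.42) 0.25 [-0.39  0.28  0.48  1.71 -0.14  1.19 -1.52]
1.5 (0.42, -0.32) (0.45, 0.25, 0.4) 0.25 [-0.5   0.3   0.63  1.71 -0.19  1.19 -1.47]
1.5 (0.42, -0.32) (0.3, 0.4, 0.4) 0.02 [-0.99  0.03 -0.07  1.75  0.    1.37 -2.71]
1.5 (0.5, -0.2) (0.38, 0.31, 0.42) 0.25 [-0.53  0.3   0.67  1.71 -0.2   1.19 -1.45]
1.5 (0.5, -0.2) (0.45, 0.25, 0.4) 0.25 [-0.61  0.33  0.79  1.72 -0.25  1.2  -1.41]
1.5 (0.5, -0.2) (0.3, 0.4, 0.4) 0.03 [-1.21  0.02  0.15  1.76 -0.    1.37 -2.7 ]
1.5 (0.6, -0.1) (0.38, 0.31, 0.42) 0.25 [-0.63  0.34  0.82  1.72 -0.26  1.2  -1.39]
1.5 (0.6, -0.1) (0.45, 0.25, 0.4) 0.25 [-0.69  0.36  0.91  1.72 -0.3   1.21 -1.35]
1.5 (0.6, -0.1) (0.3, 0.4, 0.4) 0.03 [-1.41  0.01  0.36  1.77 -0.    1.37 -2.7 ]
1.5 None (0.38, 0.31, 0.42) 0.25 [-0.71  0.37  0.94  1.72 -0.32  1.21 -1.34]
1.5 None (0.45, 0.2
[... 661 characters left out ...]
 0.31, 0.42) 0.25 [-0.44  0.29  0.56  1.71 -0.16  1.19 -1.49]
1.9 (0.5, -0.2) (0.45, 0.25, 0.4) 0.25 [-0.54  0.31  0.68  1.71 -0.21  1.2  -1.45]
1.9 (0.5, -0.2) (0.3, 0.4, 0.4) 0.02 [-1.11  0.02  0.05  1.75 -0.    1.37 -2.71]
1.9 (0.6, -0.1) (0.38, 0.31, 0.42) 0.25 [-0.55  0.31  0.7   1.71 -0.21  1.19 -1.44]
1.9 (0.6, -0.1) (0.45, 0.25, 0.4) 0.25 [-0.62  0.33  0.8   1.72 -0.25  1.2  -1.41]
1.9 (0.6, -0.1) (0.3, 0.4, 0.4) 0.03 [-1.28  0.01  0.23  1.76 -0.    1.37 -2.7 ]
1.9 None (0.38, 0.31, 0.42) 0.25 [-0.63  0.34  0.82  1.72 -0.26  1.2  -1.39]
1.9 None (0.45, 0.25, 0.4) 0.25 [-0.68  0.36  0.9   1.72 -0.3   1.21 -1.36]
1.9 None (0.3, 0.4, 0.4) 0.03 [-1.46  0.    0.42  1.77 -0.    1.37 -2.7 ]
```

{"method": "servo_tool", "body": {
  "rows": [
    [-0.5,0,0,0,-0.14],
    [-0.5,0,0,0,-0.14],
    [-0.5,0,0,0,-0.14],
    [-0.5,0,0,0,-0.14],
    [-0.5,0,0,0,-0.14]
  ]
}}

```text
t: 48.75
ee_pos: [0.8192, -0.0813, 0.251]
ee_rot: [-0.0, 0.608, 0.794, -0.0]
ft_force: [0.2, 0.1, 0.1]
opening: 0.0216
```

{"method": "servo_tool", "body": {
  "rows": [
    [-0.5,0,0,0,-0.14],
    [-0.5,0,0,0,-0.14],
    [-0.5,0,0,0,-0.14],
    [-0.5,0,0,0,-0.14],
    [-0.5,0,0,0,-0.14]
  ]
}}

```text
t: 49.25
ee_pos: [0.8191, -0.0814, 0.251]
ee_rot: [-0.0, 0.299, 0.954, -0.0]
ft_force: [-0.3, -0.5, -0.2]
opening: 0.0213
```

{"method": "servo_tool", "body": {
  "rows": [
    [-0.5,0,0,0,-0.14],
    [-0.5,0,0,0,-0.14],
    [-0.5,0,0,0,-0.14],
    [-0.5,0,0,0,-0.12],
    [-0.5,0,0,0,0]
  ]
}}

```text
t: 49.75
ee_pos: [0.8191, -0.0815, 0.2512]
ee_rot: [-0.0, 0.035, 0.999, 0.0]
ft_force: [0.0, -0.2, 0.4]
opening: 0.0214
```

{"method": "servo_tool", "body": {
  "rows": [
    [-0.5,31,24,-11,0],
    [-0.5,31,24,-11,0],
    [-0.5,31,24,-11,0],
    [-0.5,31,24,-11,0],
    [-0.5,31,24,-11,0]
  ]
}}

```text
t: 50.25
ee_pos: [0.672, 0.0504, 0.3064]
ee_rot: [-0.0, 0.038, 0.999, 0.0]
ft_force: [1.3, 0.9, 0.5]
opening: 0.0212
```

{"method": "servo_tool", "body": {
  "rows": [
    [-0.5,31,24,-11,0],
    [-0.5,31,24,-11,0],
    [-0.5,31,24,-11,0],
    [-0.5,31,24,-11,0],
    [-0.5,31,24,-11,0]
  ]
}}

```text
t: 50.75
ee_pos: [0.5259, 0.181, 0.3614]
ee_rot: [-0.0, 0.038, 0.999, 0.0]
ft_force: [0.4, 1.0, 0.4]
opening: 0.0213
```

{"method": "servo_tool", "body": {
  "rows": [
    [-0.5,31,24,-11,0],
    [-0.5,31,24,-11,0],
    [-0.5,31,24,-11,0],
    [-0.5,31,24,-11,0],
    [-0.5,31,24,-11,0]
  ]
}}

```text
t: 51.25
ee_pos: [0.38, 0.3117, 0.4168]
ee_rot: [-0.0, 0.038, 0.999, 0.0]
ft_force: [-0.2, 0.6, 0.5]
opening: 0.0213
```

```bash
python3 -c "
from h import *
go([.38,.31,.42],-1.651); print(env.get_obs()['joint_pos'].round(3))
from search_eval import *
X0,M=pose(q0)
for w in [[(*X0,-1.651)],[(*X0,-1.651),(.605,-.062,.3,-1.651)]]:
  print(coarse(q0,w))"
```

```text
shift mm [-0.1 -1.6 -3.2] jaw now 1.494 j7 0.662 turn about tool z: 0.004 (alt -3.138)  tcp [0.38   0.3117 0.4168] t 51.25 F [-0.2  0.6  0.5] open 0.0213
[-1.478 -0.039  0.65   1.767  0.023  1.406  0.662]
(array([-1.39905776, -0.03066623,  0.57603278,  1.7619035 ,  0.01558332,
        1.40691518, -2.47670636]), np.float64(0.2532936371135399))
(array([-0.70703478,  0.37320883,  0.93892628,  1.72153379, -0.32197503,
        1.21230453, -1.33554204]), np.float64(0.2532936371135399))
```

{"method": "servo_tool", "body": {
  "rows": [
    [-0.5,0,0,0,0.14],
    [-0.5,0,0,0,0.14],
    [-0.5,0,0,0,0.14],
    [-0.5,0,0,0,0.14],
    [-0.5,0,0,0,0.14]
  ]
}}

```text
t: 51.75
ee_pos: [0.3813, 0.3109, 0.4161]
ee_rot: [-0.0, 0.381, 0.924, -0.0]
ft_force: [-0.2, -1.0, 0.5]
opening: 0.0215
```

{"method": "servo_tool", "body": {
  "rows": [
    [-0.5,0,0,0,0.14],
    [-0.5,0,0,0,0.14],
    [-0.5,0,0,0,0.14],
    [-0.5,0,0,0,0.14],
    [-0.5,0,0,0,0.14]
  ]
}}

```text
t: 52.25
ee_pos: [0.3814, 0.3108, 0.4161]
ee_rot: [-0.0, 0.675, 0.738, -0.0]
ft_force: [-0.1, 0.6, 0.5]
opening: 0.0216
```

{"method": "servo_tool", "body": {
  "rows": [
    [-0.5,0,0,0,0.14],
    [-0.5,0,0,0,0.14],
    [-0.5,0,0,0,0.14],
    [-0.5,0,0,0,0.14],
    [-0.5,0,0,0,0.14]
  ]
}}

```text
t: 52.75
ee_pos: [0.3814, 0.3108, 0.416]
ee_rot: [-0.0, 0.887, 0.461, -0.0]
ft_force: [-0.4, -0.5, -0.9]
opening: 0.0212
```

{"method": "servo_tool", "body": {
  "rows": [
    [-0.5,0,0,0,0.14],
    [-0.5,0,0,0,0.14],
    [-0.5,0,0,0,0.14],
    [-0.5,0,0,0,0.14],
    [-0.5,0,0,0,0.14]
  ]
}}

```text
t: 53.25
ee_pos: [0.3814, 0.3108, 0.4161]
ee_rot: [-0.0, 0.992, 0.129, -0.0]
ft_force: [0.2, 1.0, 0.4]
opening: 0.0213
```

{"method": "servo_tool", "body": {
  "rows": [
    [-0.5,0,0,0,0.14],
    [-0.5,0,0,0,0.14],
    [-0.5,0,0,0,0.065],
    [0,0,0,0,0],
    [0,0,0,0,0]
  ]
}}

```text
t: 53.75
ee_pos: [0.3814, 0.311, 0.4161]
ee_rot: [0.0, 0.999, -0.038, -0.0]
ft_force: [-0.1, 0.4, -0.3]
opening: 0.0426
```

```bash
python3 -c "
from h import *
go([.605,-.062,.30],-1.651); print(env.get_obs()['joint_pos'].round(3))"
```

```text
shift mm [251.2 355.1 116. ] jaw now -1.646 j7 -2.471 turn about tool z: 0.005 (alt -3.137)  tcp [0.3814 0.311  0.4161] t 53.75 F [-0.1  0.4 -0.3] open 0.0426
[-1.395 -0.031  0.573  1.763  0.016  1.404 -2.471]
```

{"method": "servo_tool", "body": {
  "rows": [
    [0,25,35.5,11,0],
    [0,25,35.5,11,0],
    [0,25,35.5,11,0],
    [0,25,35.5,11,0],
    [0,25,35.5,11,0]
  ]
}}

```text
t: 54.25
ee_pos: [0.4932, 0.123, 0.3611]
ee_rot: [-0.001, 0.999, -0.037, 0.0]
ft_force: [1.0, 1.4, -0.1]
opening: 0.0425
```

{"method": "servo_tool", "body": {
  "rows": [
    [0,25,35.5,11,0],
    [0,25,35.5,11,0],
    [0,25,35.5,11,0],
    [0,25,35.5,11,0],
    [0,26,35.5,11,0]
  ]
}}

```text
t: 54.75
ee_pos: [0.6058, -0.063, 0.3056]
ee_rot: [-0.0, 0.999, -0.037, -0.0]
ft_force: [0.1, 1.9, 1.3]
opening: 0.0426
```

{"method": "servo_tool", "body": {
  "rows": [
    [0,0,0,30,0.005],
    [0,0,0,40,0],
    [0,0,0,40,0],
    [0,0,0,0,0],
    [0,0,0,0,0]
  ]
}}

```text
t: 55.25
ee_pos: [0.6051, -0.062, 0.197]
ee_rot: [0.0, 0.999, -0.04, -0.0]
ft_force: [0.6, 0.2, 1.3]
opening: 0.0425
```

```bash
python3 -c "
from h import *
shot('wrist','w30.png')
go([.6049,-.062,.107],-1.651); print(env.get_obs()['joint_pos'].round(3))"
```

```text
shift mm [-1.  0. 91.] jaw now -1.651 j7 -1.275 turn about tool z: -0.000 (alt 3.142)  tcp [ 0.6058 -0.062   0.198 ] t 55.3 F [-0.1 -0.4 -0.1] open 0.0427
[-0.642  0.468  0.857  1.829 -0.409  1.03  -1.275]
```

View pics/w30.png

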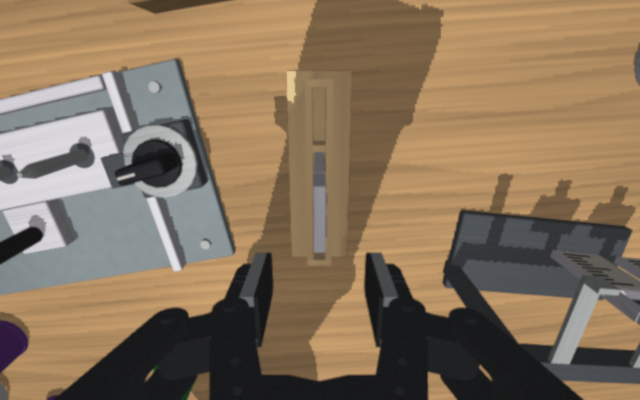

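Middle gauge centred at column 319, and the hung gauges' graduated sides show at the right (590,270). Grasp.

{"method": "servo_tool", "body": {
  "rows": [
    [0,-1,0,25,0],
    [0,0,0,30,0],
    [0,0,0,25,0],
    [0,0,0,10.5,0],
    [0,0,0,0,0]
  ]
}}

```text
t: 55.8
ee_pos: [0.6044, -0.0615, 0.1064]
ee_rot: [0.0, 0.999, -0.04, 0.0]
ft_force: [-0.3, 0.3, 1.2]
opening: 0.0433
```

{"method": "servo_tool", "body": {
  "rows": [
    [-1,0,0,0,0],
    [-1,0,0,0,0],
    [-1,0,0,0,0],
    [-1,0,0,0,0],
    [-1,0,0,0,0]
  ]
}}

```text
t: 56.3
ee_pos: [0.6049, -0.062, 0.1073]
ee_rot: [-0.0, 0.999, -0.04, 0.001]
ft_force: [-1.6, -1.1, 8.5]
opening: 0.0074
```

{"method": "servo_tool", "body": {
  "rows": [
    [-1,0,0,-10,0],
    [-1,0,0,-30,0],
    [-1,0,0,-45,0],
    [-1,0,0,-45,0],
    [-1,0,0,-45,0]
  ]
}}

```text
t: 56.8
ee_pos: [0.6036, -0.062, 0.2835]
ee_rot: [-0.0, 0.999, -0.04, 0.0]
ft_force: [1.4, 0.5, -0.5]
opening: 0.0074
```

{"method": "servo_tool", "body": {
  "rows": [
    [-1,0,0,-25,-0.1],
    [-1,0,0,0,-0.14],
    [-1,0,0,0,-0.14],
    [-1,0,0,0,-0.14],
    [-1,0,0,0,-0.14]
  ]
}}

```text
t: 57.3
ee_pos: [0.6038, -0.0618, 0.3069]
ee_rot: [0.0, 0.958, 0.288, 0.0]
ft_force: [0.0, -1.0, -1.8]
opening: 0.0074
```

{"method": "servo_tool", "body": {
  "rows": [
    [-1,0,0,0,-0.14],
    [-1,0,0,0,-0.14],
    [-1,0,0,0,-0.14],
    [-1,0,0,0,-0.14],
    [-1,0,0,0,-0.14]
  ]
}}

```text
t: 57.8
ee_pos: [0.6038, -0.062, 0.3068]
ee_rot: [0.0, 0.801, 0.599, 0.0]
ft_force: [-0.2, 0.3, -0.5]
opening: 0.0076
```

```bash
python3 st.py .1 .065 .31; python3 -c "
from h import *
shot('wrist','w31.png');shot('scene','s31.png',[150,80,350,280],3)"
```

```text
shift mm [-181.7   33.3   -3.2] jaw now -0.286 j7 -0.112 turn about tool z: -0.099 (alt 3.043)  tcp [ 0.6038 -0.062   0.3068] t 57.8 F [-0.2  0.3 -0.5] open 0.0076
[-0.51  0.29  0.64  1.7  -0.18  1.21 -0.11]
```

View pics/s31.png

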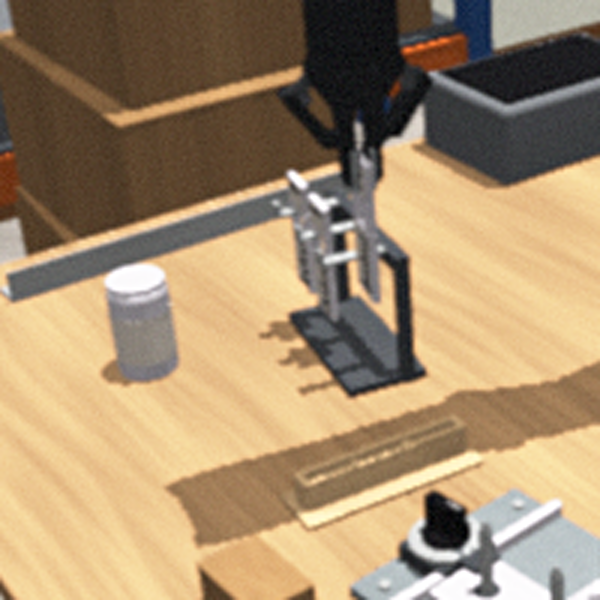

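{"method": "servo_tool", "body": {
  "rows": [
    [-1,0,0,0,-0.099],
    [-1,-20,4,0,0],
    [-1,-30,6,0,0],
    [-1,-30,6,0,0],
    [-1,-20,4,0,0]
  ]
}}

```text
t: 58.4
ee_pos: [0.6041, -0.1661, 0.3065]
ee_rot: [0.0, 0.774, 0.633, -0.0]
ft_force: [-0.0, -0.0, -0.7]
opening: 0.0075
```

```bash
python3 st.py .1 .065 .1746
```

```text
shift mm [-81.8  -3.5 132. ] jaw now -0.199 j7 0.165 turn about tool z: -0.012 (alt 3.130)  tcp [ 0.6041 -0.1661  0.3065] t 58.4 F [-0.  -0.  -0.7] open 0.0075
[-0.34  0.33  0.65  1.66 -0.21  1.22  0.17]
```

{"method": "servo_tool", "body": {
  "rows": [
    [-1,-25,-1,0,-0.012],
    [-1,-30,-1,0,0],
    [-1,-26.8,-1,0,0],
    [-1,0,0,20,0],
    [-1,0,0,30,0]
  ]
}}

```text
t: 58.9
ee_pos: [0.5869, -0.2452, 0.2573]
ee_rot: [0.001, 0.77, 0.638, 0.001]
ft_force: [1.4, 0.7, -1.9]
opening: 0.0075
```

{"method": "servo_tool", "body": {
  "rows": [
    [-1,0,0,35,0],
    [-1,0,0,30,0],
    [-1,0,0,17,0],
    [-1,0,0,0,0],
    [-1,0,0,0,0]
  ]
}}

```text
t: 59.4
ee_pos: [0.5869, -0.2438, 0.1747]
ee_rot: [0.0, 0.769, 0.64, -0.0]
ft_force: [0.5, -0.5, -0.9]
opening: 0.0073
```

```bash
python3 st.py .041 .065 .1746; python3 -c "
from h import *
shot('wrist','w32.png')"
```

```text
shift mm [ -2.1 -60.9   0.1] jaw now -0.183 j7 0.395 turn about tool z: 0.004 (alt -3.137)  tcp [ 0.5869 -0.2438  0.1747] t 59.4 F [ 0.5 -0.5 -0.9] open 0.0073
[-0.16  0.48  0.61  1.78 -0.32  0.99  0.4 ]
```

View pics/w32.png

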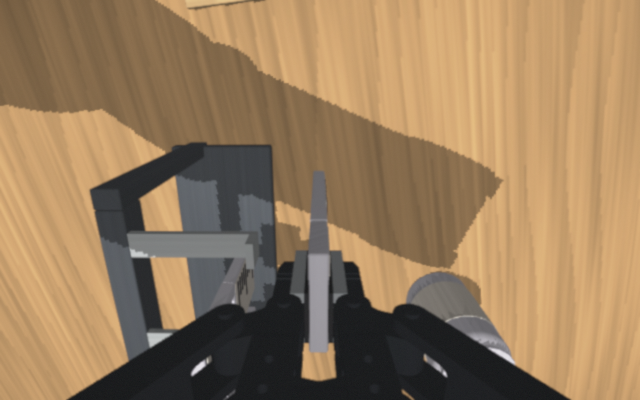

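{"method": "servo_tool", "body": {
  "rows": [
    [-1,-2,0,0,0.004],
    [-1,0,-8,0,0],
    [-1,0,-8,0,0],
    [-1,0,-8,0,0],
    [-1,0,-6,0,0]
  ]
}}

```text
t: 59.95
ee_pos: [0.5558, -0.2398, 0.1739]
ee_rot: [-0.0, 0.769, 0.639, 0.0]
ft_force: [0.0, 0.0, -1.3]
opening: 0.0075
```

{"method": "servo_tool", "body": {
  "rows": [
    [-1,0,-8,0,0],
    [-1,0,-8,0,0],
    [-1,0,-8,0,0],
    [-1,0,-6,0,0],
    [-1,0,0,0,0]
  ]
}}

```text
t: 60.45
ee_pos: [0.5265, -0.2344, 0.1738]
ee_rot: [-0.0, 0.769, 0.639, 0.0]
ft_force: [-0.6, -0.6, -1.1]
opening: 0.0073
```

```bash
python3 st.py .041 .065 .1555; python3 -c "
from h import *
shot('wrist','w33.png'); shot('scene','s33.png',[200,110,320,230],5)"
```

```text
shift mm [-0.3  0.1 18.3] jaw now -0.184 j7 0.389 turn about tool z: 0.003 (alt -3.139)  tcp [ 0.5265 -0.2344  0.1738] t 60.45 F [-0.6 -0.6 -1.1] open 0.0073
[-0.2   0.38  0.64  1.92 -0.28  0.93  0.39]
```

View pics/w33.png

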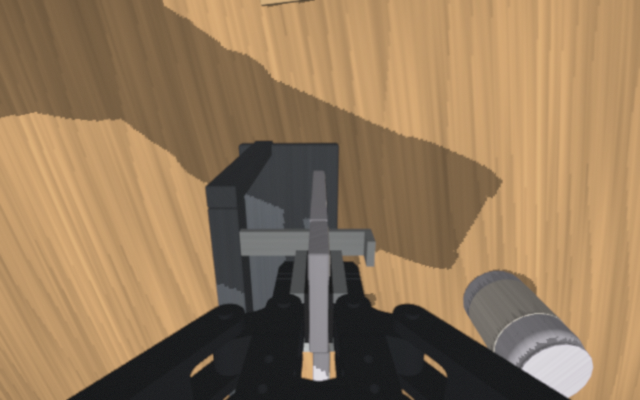

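View pics/s33.png

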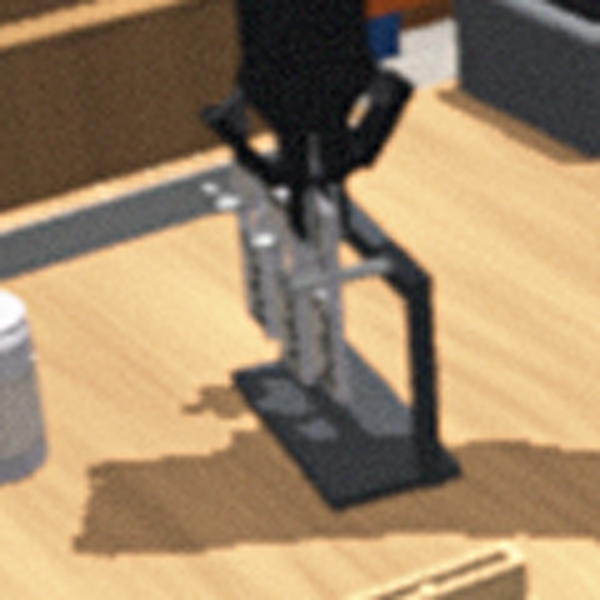

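{"method": "servo_tool", "body": {
  "rows": [
    [-1,0,0,6,0],
    [-1,0,0,6,0],
    [-1,0,0,4,0],
    [-1,0,0,1,0],
    [-1,0,0,0,0]
  ]
}}

```text
t: 61.05
ee_pos: [0.5272, -0.2345, 0.1564]
ee_rot: [-0.0, 0.769, 0.639, -0.0]
ft_force: [0.5, 0.4, -1.2]
opening: 0.0074
```

{"method": "servo_tool", "body": {
  "rows": [
    [-1,0,0,0.5,0],
    [-1,0,0,0,0],
    [-0.5,0,0,0,0],
    [-0.5,0,0,0,0],
    [-0.5,0,0,0,0]
  ]
}}

```text
t: 61.55
ee_pos: [0.5274, -0.2345, 0.1564]
ee_rot: [0.0, 0.769, 0.639, 0.0]
ft_force: [-0.5, 0.5, -0.0]
opening: 0.0213
```

{"method": "servo_tool", "body": {
  "rows": [
    [-0.5,0,0,-10,0],
    [-0.5,0,0,-25,0],
    [-0.5,0,0,-40,0],
    [-0.5,0,0,-40,0],
    [-0.5,0,0,-30,0]
  ]
}}

```text
t: 62.05
ee_pos: [0.5274, -0.235, 0.3045]
ee_rot: [0.001, 0.769, 0.639, 0.001]
ft_force: [0.5, -0.8, -0.9]
opening: 0.0212
```

{"method": "servo_tool", "body": {
  "rows": [
    [0,30,20,-10,0],
    [0,30,20,-10,0],
    [0,30,20,-10,0],
    [0,30,20,-10,0],
    [0,30,20,-10,0]
  ]
}}

```text
t: 62.55
ee_pos: [0.6538, -0.1042, 0.3526]
ee_rot: [0.0, 0.769, 0.639, 0.0]
ft_force: [-0.1, -0.8, 0.2]
opening: 0.0427
```

```bash
python3 -c "
from h import *
shot('wrist','w34.png'); shot('scene','s34.png',[180,110,340,230],5);C,im=shot('scene','s34b.png',[220,200,460,330],3);shot('top','t34.png',[180,140,480,310],2.6);go([.6,.1,.3]); print(env.get_obs()['joint_pos'].round(3))"
```

```text
shift mm [191.7 -89.7  51.5] jaw now -0.183 j7 0.075  tcp [ 0.6533 -0.1048  0.3516] t 62.75 F [ 0.  -0.7 -0.1] open 0.0423
[-0.399  0.373  0.637  1.511 -0.224  1.332  0.075]
```

View pics/s34.png

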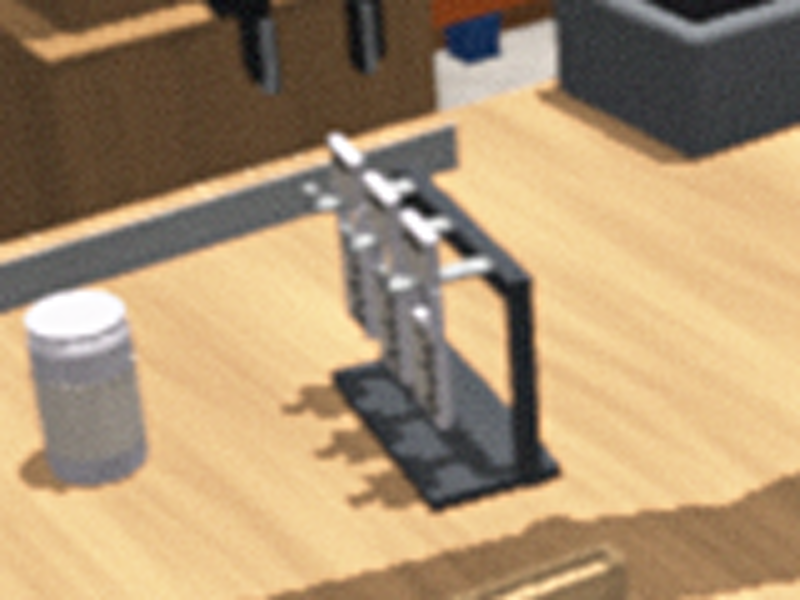

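View pics/w34.png

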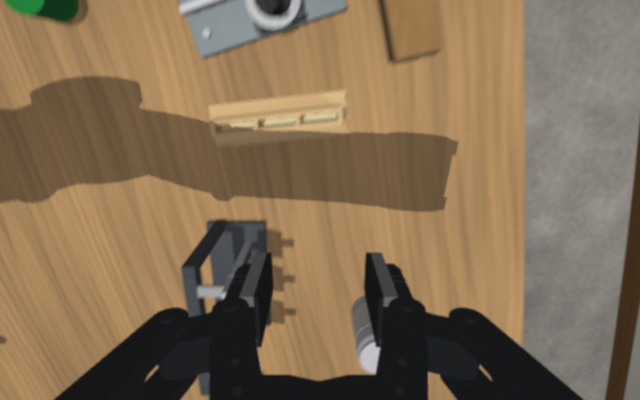

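View pics/s34b.png

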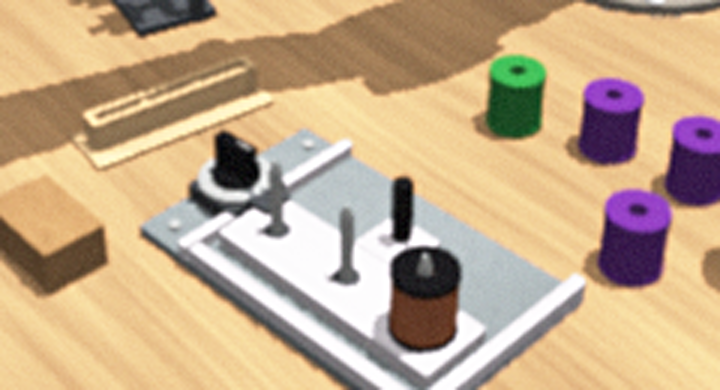

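```bash
python3 -c "
import cv2
a=cv2.imread('pics/w14.png')
cv2.imwrite('pics/w14a.png',cv2.resize(a[110:210,260:390],None,fx=6,fy=6,interpolation=2))
from h import *
S=np.load('station2.npy');z=np.load('C14.npz');C=(z['arr_0'],z['arr_1'],z['arr_2'])
c=w([S[0]+.002,S[1],S[2]],[-.02,-.152,.074])
for ang in (1.3,1.4,1.5):
  a=S[2]-ang; d=np.array([np.cos(a),np.sin(a),0])*.021
  print(ang,((proj(C,[c-d,c+d])-[260,110])*6).round(0).tolist())"
```

```text
1.3 [[299.0, 278.0], [381.0, 534.0]]
1.4 [[313.0, 275.0], [368.0, 538.0]]
1.5 [[327.0, 272.0], [355.0, 539.0]]
```

View pics/w14a.png

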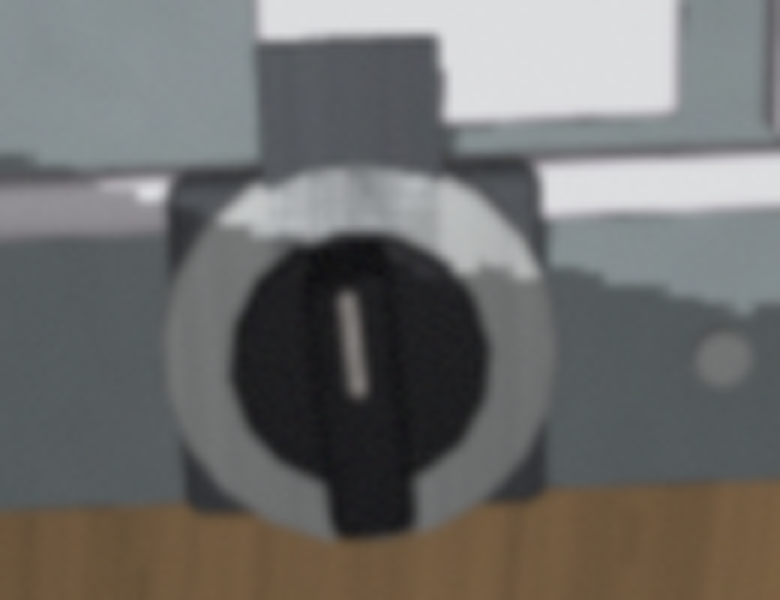

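```bash
python3 -c "
from workcell import workorder
print(workorder.job_done())"
```

```text
the job is handed in; nothing more can be done
None
```

The wire station is loaded, pushed home and clamped, and all the gauges are hung. I handed the job in at about 63 s on the robot's clock, with the gripper clear of everything.

Only four of the six items were present: one copper spool with black flanges, and three gauges. The green and purple spools are look-alikes, so I left them alone, along with the mug, can and carton.

- **Spool:** it stands on spindle 2. I felt contact with the carriage as it went down, and the spindle tip shows above the top flange in the picture.
- **Carriage:** I pushed it by the post until it hit a hard stop, about 31 N against roughly 4 N of sliding force. A fit to the wrist image puts it within about 2 mm of home.
- **Clamp:** I turned the knob clockwise after the carriage was home. The torque rose to about 1.3 N m at the stop, and the picture taken after release shows the bar at about 1.5 rad.
- **Gauges:** one hangs on each of the three hooks. The last scene picture shows all three on the hooks with the graduations facing outward. The middle gauge started out facing the other way in the rack, so I turned it round before hanging it.

**Checks that disagreed:**
- My first fit put the carriage 46 mm out, below the stated 50 mm minimum, because I misjudged the knob's centre. The push to the hard stop settled it.
- My first reading of the hook height was uncertain. Lowering the first gauge until it touched gave about 150 mm, and the remaining gauges used that.

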